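# Fit the filter cassette and the bayonet LED lamp in the lamphouse

## Task

Get the lamphouse ready for a light check: drop the filter cassette fully into its pocket and swing the red-knobbed retaining lever shut over it, so that the lamp can never run unfiltered. Then fit the LED lamp in the bayonet socket: pins into the entry slots, press down against the spring, twist a quarter turn clockwise as far as the stop, and let the spring lift the pins into the lock notches. Finish still gripping the lamp by its black heat sink, seated and locked, so that it stays steady while I switch it on; leave the lens, the orange case and the solvent bottle where they stand.

Things in the scene. Friction and masses are not known exactly. Their poses are not given: they have to be found in the camera images.
- lamphouse: White rectangular lamphouse bolted to the table, 100 mm deep (x) by 202 mm long (y), flat deck 60 mm above the table; a black lens nozzle on its -y end. Origin on the table, midway in y between socket and pocket; z up. It stays put, but its place and yaw differ from run to run. A 7 mm stop pin stands 38 mm above the deck at x, y = 26.5, -33.5 mm.
- pocket (a point): Centre of the mouth of the filter pocket, level with the deck, 45 mm to the -y side of the lamphouse origin. Rectangular hole with a black frame, 43 mm along lamphouse x by 27 mm along lamphouse y, 28 mm deep.
- lever_pivot (a point): Axis of the retaining lever, at the underside of the lever bar 32 mm above the deck, 36 mm in front (lamphouse -x) of the pocket centre. The bar is 14 mm wide, 7 mm thick.
- lever_knob (a point): Middle of the lever's upright red knob, 13 mm in diameter and 20 mm high (10 mm above and below this point), 62 mm from the pivot axis.
- lever (a joint): Angle of the retaining lever (rad): 0 open, pointing to lamphouse -y; it turns anticlockwise seen from above up to 1.57, shut, pointing to lamphouse +x across the pocket. It stays where it is left and takes about 1 N at the knob. Shut, it lies 2 mm above a fully seated cassette; it cannot pass over one that is not down.
- cassette: Filter cassette, an upright block 40 mm (its x) by 24 mm (its y) by 58 mm high, black with a round amber window below, bare metal grip above; 0.1 kg. Origin at the centre of its underside. Foot tapered by 3 mm a side. It goes into the pocket upright, 40 mm side along lamphouse x, either way round; fully home its top is 30 mm above the deck, its underside 28 mm below.
- socket (a point): Centre of the mouth of the bayonet socket, at the top of a bare metal ring (51 mm outside, bore 30 mm) that stands 12 mm above the deck, 45 mm to the +y side of the lamphouse origin. Two entry slots open the ring along lamphouse +x and -x (yellow lines on the deck beside them); the two lock notches are marked by red dots on the ring.
- entry_slot (a point): Mouth of the entry slot at lamphouse +x, 20 mm from the socket's axis; the other slot is opposite. The slots are 8 mm wide at the bore, 9 mm at the pins. From a slot the pin must go down until the lamp's foot is at least 22.5 mm below the mouth (25.5 mm is the bottom), and can then turn clockwise, seen from above, under a lip.
- lock_notch (a point): Red dot on the ring top over one lock notch, 80 degrees clockwise (seen from above) of the slot at +x; the other is opposite. A pin under it rises 3.5 mm into the notch and can no longer turn back; the lamp's foot is then 19 mm below the mouth. A stop ends the turn at 87 degrees, with the pin still under the notch.
- contact (a joint): How far the spring contact in the socket's bore is pressed down (m), 0 when free, 0.0205 at most. It meets the lamp's foot 6 mm below the mouth and pushes up with 600 N/m: about 8 N when the lamp is locked (0.013), 12 N fully down.
- lamp: LED lamp cartridge, standing upright, 76 mm high, 0.16 kg. Brass barrel 28 mm in diameter with a foot tapered by 2.5 mm a side; two pins stick out of it along its +x and -x; black round heat sink, 40 mm in diameter, 30 to 76 mm above the foot, with yellow marks above the pins. Origin at the centre of the foot, z up. Either way round fits the slots.
- lamp_pin (a point): Tip of the pin on the lamp's +x, 19 mm from the axis, 10 mm above the foot; the pins are 5 mm in diameter. They drop into the entry slots when the lamp's x lies along lamphouse x within about 6 degrees.
- lamp_grip (a point): Point on the lamp's axis at the middle of its heat sink, 53 mm above its foot.
- lens_holder: Mounted lens on a foot, 30 x 40 x 76 mm, bystander. Origin under its centre.
- orange_case: Orange filter case, 37 x 47 x 50 mm, bystander. Origin under its centre.
- solvent_bottle: Brown solvent bottle, 38 mm in diameter, 87 mm high, bystander. Origin under its centre.
There are look-alikes about, which are no part of the job. What is shaped like the cassette but purple or turquoise is not meant.

How it is judged:
By the outcome, as a careful person would: the job done as asked, in the order asked, and still so for the second after the job is handed in, while the arm keeps its last pose, push and grip.
It also fails if it takes over 67 s, if anything falls off the work surface, if the arm or the gripper's body presses on something with over 40 N, if the wrist force passes 120 N, or if a joint passes its speed limit or range.

## Robot

A 6-joint arm with a two-finger parallel gripper is mounted at the origin on a cart in front of the work surface, level with it; the furniture and walls round the work are solid. World frame = base frame: x ahead of the robot, y to its left, z up, the work surface at z = 0. Lengths are in m, angles in rad, forces in N, time in s.
With the tool pointing down it reaches from about 0.35 to 0.875 m from the base axis. Payload 4.2 kg.
Tool frame: the origin (TCP) lies between the finger pads; the fingertips stand 22 mm ahead of it and the grasp point (between the pads) lies 3 mm ahead of it; z points along the fingers, x is the direction in which the jaws open and shut, and the axes are right-handed (so a half turn about z gives the same grasp; the last joint's range is limited). The gripper opens to 85 mm and grips with 20 to 120 N. Pads are 22 mm wide; open, the fingers measure 114 mm over their backs; the gripper's body (76 mm by 85 mm) begins 54 mm behind the grasp point. The pads swing forward as they close: fully open they stand 13 mm farther back than shut.
Start: joints at [1.383, 0.385, 0.008, 0, -1.194, -0.259], TCP at [0.27, 0.564, 0.253] pointing down, gripper open.
Joint ranges: [-3.14, 3.14], [-1.21, 2.06], [-1.07, 1.41], [-3.16, 2.05], [-2.99, -0.16], [-3.1, 3.1]. Speed limits (rad/s): [2.79, 2.79, 3.14, 3.14, 3.14, 3.14].

## Interface

Orientations are given as a unit quaternion [w, x, y, z].
In Python, from plant import ctrl gives the robot as it stands.
- The arm moves only by the shell command python3 -m jog 'ROWS'. ROWS is JSON, a list that holds one entry, the list of rows, each a list of 7 numbers: the turn, a rotation vector about the tool's x, y, z in rad, then the shift along the tool's x, y, z in m, then the finger opening in m, from 0 to 0.0854. In form: [[[ax, ay, az, dx, dy, dz, fingers], ...]]. A call has 1 to 12 rows; each row is the pose to reach, as a shift and turn from the pose commanded when the call began, along the tool's axes at that moment; what a row does not reach only later rows make up. A row lasts 1/10 s, in which the tool goes at most 50 mm and 8.59 degrees, less where a joint would pass 70% of its speed; a pose out of reach is approached as far as the arm can. A call with a gripper value outside its range is refused whole. The fingers move at their own pace and stop on an object; the grip force is fixed at half the most. Time passes only in rows, so rows that repeat a pose let the fingers close. It gives the time, the measured TCP pose, the force and the opening at its end, in the units of the state.
- ctrl.sense(): the state, without advancing time (a new reading comes with each control period).
- ctrl.read_camera(name): name is "scene" or "top" or "wrist"; returns a dict with "color" (480x640x3 uint8, red, green, blue), "depth" (480x640 float32, m along the optical axis (not along the pixel's ray), 0 where there is no reading), "K" (3x3 intrinsics, pixels), "xyz" and "rotation" of the camera in the world. Camera axes: x right, y down, z forward; pixel columns grow to the right and rows downward; lengths in m; the calibration is good to about 2 mm. The wrist camera is an equidistant fisheye: a pixel r from the principal point sees the ray r / f radians off the axis. A picture is of the moment at which its call begins.
- ctrl.close_job(): hands the job in, once; it reports no verdict.
The state is a dict: "clock": time; "q": joint angles; "joint_velocities": joint speeds; "joint_torque": joint torques, N m; "tool_pos": TCP position; "tool_rot": TCP orientation; "force": force on the tool from outside, world axes, zero at the start; "ft_torque": the same for the moment, N m; "opening": finger opening in m.
Only numpy, scipy, OpenCV 4.12 (cv2) and the standard library are available. Lean on these libraries where they do the work, as an engineer would, in place of code of your own. Each camera call takes 0.05 s, during which the arm holds its last target.

## Working session

There is one attempt and no reset: what is moved stays moved. The work goes in short steps, Python scripts to look and compute and a shell command to move; the robot and the scene stay as the last step left them, time stands still between calls to the robot, and variables do not carry over. Pictures are saved under pics/ and viewed, and the job is handed in when it is done.

```bash
ls; mkdir -p pics; cat > h.py <<'E'
import numpy as np, cv2
from plant import ctrl
def snap(n,f):
    d=ctrl.read_camera(n); cv2.imwrite('pics/'+f+'.png',d['color'][:,:,::-1]); np.savez('pics/'+f+'.npz',**{k:d[k] for k in d}); return d
def ray(d,u,v,z):
    K=d['K'];r=np.array([(u-K[0,2])/K[0,0],(v-K[1,2])/K[1,1],1.]);R=np.array(d['rotation'])
    if R.shape!=(3,3):
        from scipy.spatial.transform import Rotation as Q
        R=Q.from_quat([R[1],R[2],R[3],R[0]]).as_matrix()
    w=R@r;o=np.array(d['xyz']);return o+w*(z-o[2])/w[2]
E
python3 - <<'E'
from h import *
print(ctrl.sense())
for n in ['scene','top','wrist']:
    d=snap(n,n+'0'); print(n,d['K'],d['xyz'],d['rotation'])
E
```

```text
pics
{'clock': 0.0, 'q': array([ 1.38261605e+00,  3.85558373e-01,  6.60419589e-03, -5.04593759e-04,
       -1.19399987e+00, -2.58591592e-01]), 'joint_velocities': array([-5.05781512e-04, -6.12631566e-04,  8.18257885e-04,  3.37054334e-05,
        4.97839507e-04,  4.47080101e-04]), 'joint_torque': array([ 3.55506718e-04, -3.92287624e+01,  1.88399470e+01,  4.18612137e+00,
       -4.69117003e-03, -2.62673638e-06]), 'tool_pos': array([0.26978605, 0.56316781, 0.25221114]), 'tool_rot': array([-9.07093610e-04, -5.32810901e-01,  8.46233611e-01, -6.29373139e-04]), 'force': array([-0.75585011, -0.49153913,  0.15514753]), 'ft_torque': array([-0.02585564,  0.02326361, -0.00234448]), 'opening': 0.08528355476227029}
scene [[486.70174422   0.         324.48154175]
 [  0.         486.70174422 241.20198894]
 [  0.           0.           1.        ]] [ 0.10903313 -0.71931802  0.63626366] [-0.39323323  0.82917238 -0.36318937  0.16104122]
top [[566.51867071   0.         324.60875282]
 [  0.         566.51867071 237.9449422 ]
 [  0.           0.           1.        ]] [ 0.45466641 -0.27437772  1.31660439] [-0.0367845   0.71587606 -0.69671534  0.02749727]
wrist [[371.64829954   0.         319.29660636]
 [  0.         371.64829954 237.10515543]
 [  0.           0.           1.        ]] [0.32876281 0.53612557 0.37115417] [-0.07170654 -0.52825951  0.83868265  0.11140675]
```

View pics/scene0.png

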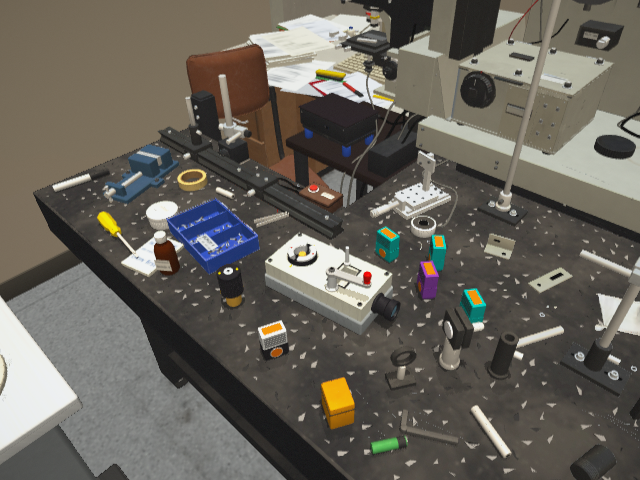

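View pics/top0.png

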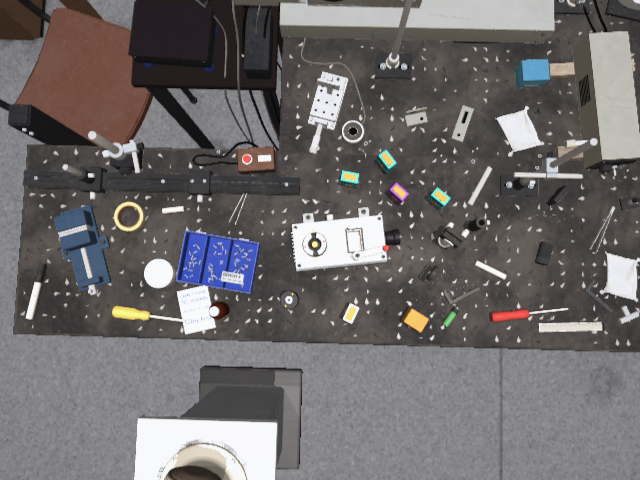

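View pics/wrist0.png

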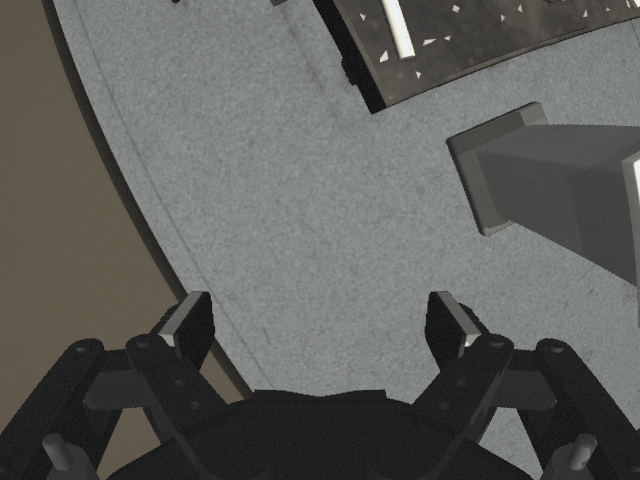

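The scene view shows the cassette at about (272,340), the lamp at (231,285), and the lamphouse at (330,280) with the lever open toward the nozzle. In the top view these are at (350,313), (289,299) and (340,242). I'll zoom in and measure.

```bash
python3 - <<'E'
from h import *
a=cv2.imread('pics/top0.png');cv2.imwrite('pics/topz.png',cv2.resize(a[195:330,265:420],None,fx=5,fy=4.4,interpolation=cv2.INTER_CUBIC)[:600])
cv2.imwrite('pics/topz.png',cv2.resize(a[200:330,270:415],None,fx=4.6,fy=4.6,interpolation=cv2.INTER_CUBIC))
a=cv2.imread('pics/scene0.png');cv2.imwrite('pics/scz.png',cv2.resize(a[225:365,210:410],None,fx=4,fy=4,interpolation=cv2.INTER_CUBIC))
E
```

```text
(no output)
```

View pics/topz.png

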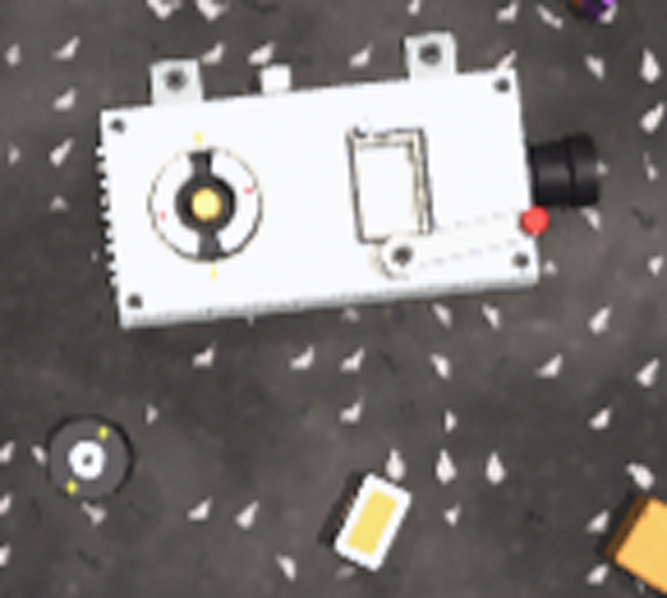

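View pics/scz.png

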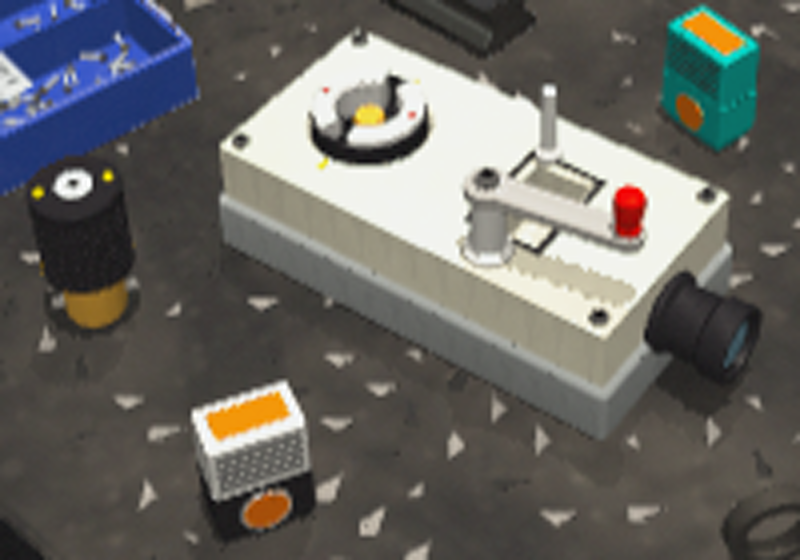

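```bash
cat > m0.py <<'E'
from h import *
d=np.load('pics/top0.npz'); s=np.load('pics/scene0.npz')
def T(px,py,z): return ray(d,(px+.5)/4.6-.5+270,(py+.5)/4.6-.5+200,z)
def S(px,py,z): return ray(s,(px+.5)/4-.5+210,(py+.5)/4-.5+225,z)
p=lambda n,v:print(n,np.round(np.array(v)[:2]*1000,1))
c=[T(*k,.06) for k in [(101,112),(515,70),(538,285),(122,327)]]
p('deck c',np.mean(c,0)); 
ang=lambda v:np.degrees(np.arctan2(v[1],v[0]))
print('yaw est',ang(c[0]-c[1])-90,ang(c[3]-c[2])-90,ang(c[0]-c[3]),ang(c[1]-c[2]), [np.linalg.norm(c[i]-c[i-1]) for i in range(4)])
p('socket',T(206,203,.072)); a,b=T(198,136,.06),T(213,272,.06); print('slot yaw',ang(a-b)); p('marks mid',(a+b)/2)
p('pocket',np.mean([T(*k,.06) for k in [(348,130),(424,128),(432,234),(358,242)]],0))
p('lever pivot',T(403,255,.099)); p('knob',T(536,220,.115))
p('lamp',T(88,459,.076)); a,b=T(104,433,.076),T(71,487,.076); p('lm',(a+b)/2); print(ang(a-b))
q=[T(*k,.058) for k in [(372,474),(411,490),(375,570),(334,551)]]; p('cass',np.mean(q,0)); print(ang(q[0]-q[3]),ang(q[1]-q[2]),[np.linalg.norm(q[i]-q[i-1]) for i in range(4)])
print('scene')
p('socket',S(368,104,.072)); p('lamp',S(74,183,.076))
a,b=S(38,192,.076),S(108,176,.076);p('lm',(a+b)/2);print(ang(b-a))
q=[S(*k,.058) for k in [(193,410),(290,381),(307,428),(211,462)]]; p('cass',np.mean(q,0)); print(ang(q[1]-q[0]),ang(q[2]-q[3]),[np.linalg.norm(q[i]-q[i-1]) for i in range(4)])
c=[S(*k,.06) for k in [(222,145),(359,32),(727,196),(605,337)]]; p('deck c',np.mean(c,0)); print(ang(c[1]-c[0]),ang(c[2]-c[3]),[np.linalg.norm(c[i]-c[i-1]) for i in range(4)])
E
python3 m0.py
```

```text
deck c [ 559.3 -288.4]
yaw est 7.335391875499667 7.320388259832157 7.433209839009702 7.117905400653433 [np.float64(0.10485422800851081), np.float64(0.20204654067593464), np.float64(0.10490758823883815), np.float64(0.20146932271445545)]
socket [ 554.5 -234.3]
slot yaw 7.954395173159702
marks mid [ 555.1 -233.7]
pocket [ 567.4 -322.9]
lever pivot [ 530.4 -328. ]
knob [ 547.3 -388.3]
lamp [ 431.1 -182.1]
lm [ 430.6 -181.9]
-29.76756753748183
cass [ 404.9 -318.3]
-24.99996530395445 -23.03245790792293 [np.float64(0.040954702975506595), np.float64(0.020151262411112703), np.float64(0.04179833241087618), np.float64(0.021539590601534736)]
scene
socket [ 551.  -234.4]
lamp [ 428.7 -181.6]
lm [ 428.1 -181.8]
-28.567116478855315
cass [ 401.6 -320.3]
-25.747485727888158 -22.615913253557 [np.float64(0.026991979138586454), np.float64(0.039028657199723975), np.float64(0.024908942897182713), np.float64(0.03843230017831794)]
deck c [ 559.1 -288.7]
6.986665346925205 7.8091327621336495 [np.float64(0.20053261275812678), np.float64(0.09761045978493531), np.float64(0.19913032513838289), np.float64(0.09790041424440937)]
```

```bash
cat > plan.py <<'E'
import sys
from h import *
from scipy.spatial.transform import Rotation as Q
def cur():
    s=ctrl.sense();w=s['tool_rot'];R=Q.from_quat([w[1],w[2],w[3],w[0]]);return s,R
def to(x,y,z,head=None,near=None):
    # mm, heading deg -> delta in tool axes
    s,R=cur();p=s['tool_pos'];M=R.as_matrix()
    h=np.degrees(np.arctan2(M[1,0],M[0,0]))
    d=M.T@(np.array([x,y,z])/1000-p)
    if head is None: head=h
    H=np.radians(head);G=np.array([[np.cos(H),np.sin(H),0],[np.sin(H),-np.cos(H),0],[0,0,-1]]).T
    G=np.column_stack([[np.cos(H),np.sin(H),0],[np.sin(H),-np.cos(H),0],[0,0,-1]])
    rv=Q.from_matrix(M.T@G).as_rotvec()
    print('t %.2f pos'%s['clock'],np.round(p*1000,1),'head %.1f'%h,'F',np.round(s['force'],1),'op %.1f'%(s['opening']*1000),'q',np.round(s['q'],2))
    print('  turn',np.round(rv,4),'shift',np.round(d,4))
if __name__=='__main__': to(*map(float,sys.argv[1:]))
E
python3 plan.py 450 50 250 154.4; python3 plan.py 450 50 250
```

```text
t 0.15 pos [269.9 563.3 252.5] head -115.6 F [0.6 0.5 0.2] op 85.3 q [ 1.38  0.39  0.01 -0.   -1.19 -0.26]
  turn [-1.4000e-03 -1.2000e-03  1.5706e+00] shift [ 0.385  -0.3843  0.0032]
t 0.15 pos [269.9 563.3 252.5] head -115.6 F [0.6 0.5 0.2] op 85.3 q [ 1.38  0.39  0.01 -0.   -1.19 -0.26]
  turn [-0.0001 -0.0017  0.    ] shift [ 0.385  -0.3843  0.0032]
```

```bash
python3 -m jog '[[[0,0,1.57,0.385,-0.384,0.003,0.06],[0,0,1.57,0.385,-0.384,0.003,0.06],[0,0,1.57,0.385,-0.384,0.003,0.06],[0,0,1.57,0.385,-0.384,0.003,0.06],[0,0,1.57,0.385,-0.384,0.003,0.06],[0,0,1.57,0.385,-0.384,0.003,0.06],[0,0,1.57,0.385,-0.384,0.003,0.06],[0,0,1.57,0.385,-0.384,0.003,0.06],[0,0,1.57,0.385,-0.384,0.003,0.06],[0,0,1.57,0.385,-0.384,0.003,0.06],[0,0,1.57,0.385,-0.384,0.003,0.06],[0,0,1.57,0.385,-0.384,0.003,0.06]]]'; python3 plan.py 403 -319 200 66
```

```text
clock: 1.35
tool_pos: [0.4504, 0.0465, 0.25]
tool_rot: [-0.0, 0.225, 0.974, -0.0]
force: [-1.0, 0.7, -0.3]
opening: 0.0603
t 1.35 pos [450.4  46.5 250. ] head 154.0 F [-1.   0.7 -0.3] op 60.3 q [ 0.46  0.09 -0.4   0.   -1.08 -0.92]
  turn [-1.2000e-03  5.0000e-04  1.5355e+00] shift [-0.1177 -0.3492  0.0503]
```

```bash
python3 -m jog '[[[0,0,1.5355,-0.118,-0.349,0.05,0.06],[0,0,1.5355,-0.118,-0.349,0.05,0.06],[0,0,1.5355,-0.118,-0.349,0.05,0.06],[0,0,1.5355,-0.118,-0.349,0.05,0.06],[0,0,1.5355,-0.118,-0.349,0.05,0.06],[0,0,1.5355,-0.118,-0.349,0.05,0.06],[0,0,1.5355,-0.118,-0.349,0.05,0.06],[0,0,1.5355,-0.118,-0.349,0.05,0.06],[0,0,1.5355,-0.118,-0.349,0.05,0.06],[0,0,1.5355,-0.118,-0.349,0.05,0.06],[0,0,1.5355,-0.118,-0.349,0.05,0.06],[0,0,1.5355,-0.118,-0.349,0.05,0.06]]]'; python3 plan.py 403 -319 200 66; python3 - <<'E'
from h import *
snap('wrist','wrist1')
E
```

```text
clock: 2.55
tool_pos: [0.406, -0.3148, 0.2]
tool_rot: [-0.0, 0.836, 0.548, -0.0]
force: [0.1, 0.7, 0.7]
opening: 0.0597
t 2.55 pos [ 406.  -314.8  200. ] head 66.5 F [0.1 0.7 0.7] op 59.7 q [-0.34  0.24 -0.34 -0.   -0.99 -1.64]
  turn [-0.0006 -0.0001  0.0089] shift [-0.005  -0.0011  0.    ]
```

View pics/wrist1.png

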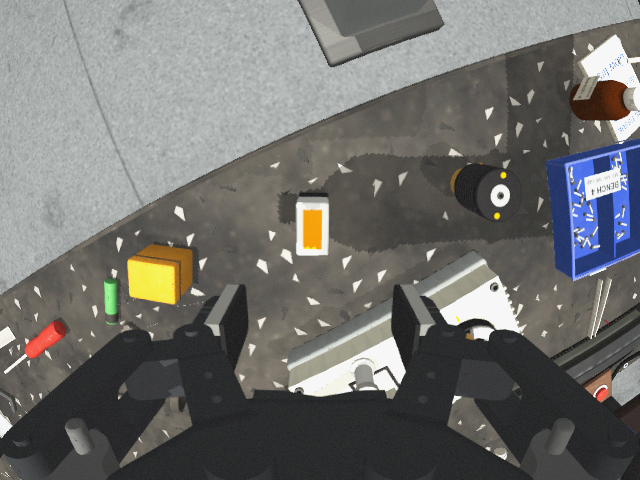

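```bash
cat >> h.py <<'E'
def wray(d,u,v,z):
    from scipy.spatial.transform import Rotation as Q
    K=d['K'];x=(u-K[0,2])/K[0,0];y=(v-K[1,2])/K[1,1];t=np.hypot(x,y)
    r=np.array([x/t*np.sin(t),y/t*np.sin(t),np.cos(t)]) if t>0 else np.array([0,0,1.])
    R=np.array(d['rotation'])
    if R.shape!=(3,3): R=Q.from_quat([R[1],R[2],R[3],R[0]]).as_matrix()
    w=R@r;o=np.array(d['xyz']);return o+w*(z-o[2])/w[2]
E
python3 - <<'E'
from h import *
d=np.load('pics/wrist1.npz')
im=d['color'].astype(int)
a=cv2.resize(d['color'][180:270,280:350,::-1],None,fx=6,fy=6,interpolation=cv2.INTER_CUBIC);cv2.imwrite('pics/w1z.png',a)
m=((im[:,:,0]>200)&(im[:,:,2]<60)&(im[:,:,1]>110)).astype(np.uint8)
m[:,:270]=0;m[:,360:]=0
P=np.argwhere(m)[:,::-1].astype(np.float32);r=cv2.minAreaRect(P);print(r,len(P))
b=cv2.boxPoints(r);w=np.array([wray(d,*k,.058) for k in b]);print(np.round(w*1000,1),w.mean(0))
for i in range(4):
    v=w[i]-w[i-1];print(np.linalg.norm(v),np.degrees(np.arctan2(v[1],v[0])))
for k in [(500,195)]: print('lamp',wray(d,*k,.076)*1000)
E
```

```text
((312.5, 229.5), (17.0, 37.0), 0.0) 647
[[ 412.2 -329.    58. ]
 [ 386.9 -317.7   58. ]
 [ 391.8 -306.6   58. ]
 [ 417.1 -317.5   58. ]] [ 0.40200395 -0.31768681  0.058     ]
0.012478830281364355 -113.4220710645035
0.027649826709634825 155.958242771414
0.012162644785152239 66.50348713089427
0.027632412492857156 -23.386504075384767
lamp [ 427.34223455 -182.34699516   76.        ]
```

View pics/w1z.png

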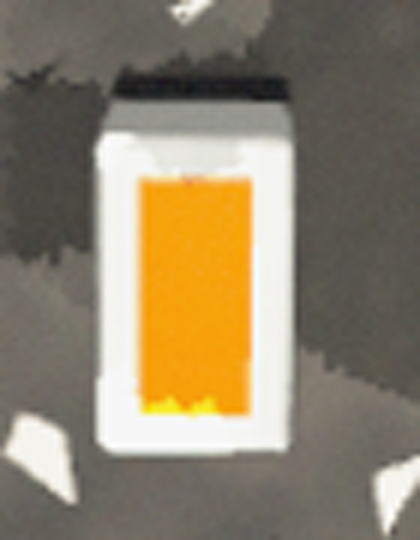

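```bash
python3 plan.py 402 -318 54 66.6; 
```

```text
t 2.60 pos [ 406.  -314.8  200.1] head 66.6 F [ 0.4 -0.2 -0.6] op 60.1 q [-0.34  0.24 -0.34 -0.   -0.99 -1.64]
  turn [-0.0004 -0.0001 -0.0008] shift [-0.0045 -0.0023  0.1461]
```

```bash
python3 -m jog '[[[0,0,0,-0.0045,-0.0023,0.05,0.06],[0,0,0,-0.0045,-0.0023,0.1,0.06],[0,0,0,-0.0045,-0.0023,0.13,0.06],[0,0,0,-0.0045,-0.0023,0.146,0.06],[0,0,0,-0.0045,-0.0023,0.146,0.06],[0,0,0,-0.0045,-0.0023,0.146,0],[0,0,0,-0.0045,-0.0023,0.146,0],[0,0,0,-0.0045,-0.0023,0.146,0],[0,0,0,-0.0045,-0.0023,0.146,0],[0,0,0,-0.0045,-0.0023,0.146,0],[0,0,0,-0.0045,-0.0023,0.146,0]]]'; python3 plan.py 402 -318 54 66.6; python3 - <<'E'
from h import *
snap('wrist','wrist2')
E
```

```text
clock: 3.7
tool_pos: [0.4031, -0.3189, 0.0559]
tool_rot: [0.001, 0.836, 0.548, 0.001]
force: [-0.8, 1.5, 6.7]
opening: 0.023
t 3.70 pos [ 403.1 -318.9   55.9] head 66.5 F [-0.8  1.5  6.7] op 23.0 q [-0.35  0.44 -0.5   0.   -0.63 -1.63]
  turn [ 0.0034  0.0001 -0.0017] shift [ 0.0004 -0.0014  0.0019]
```

View pics/wrist2.png

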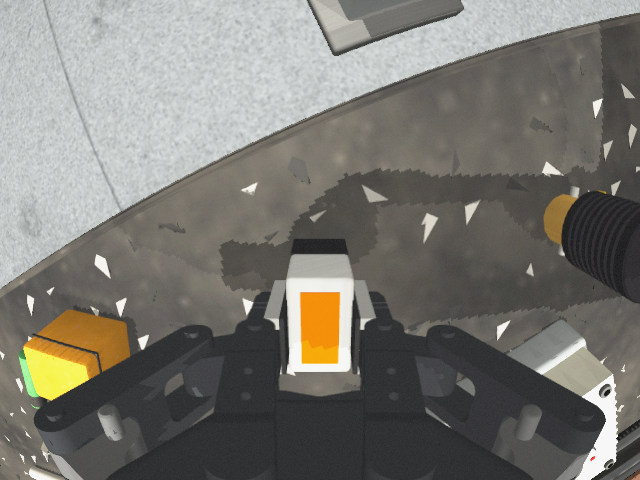

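```bash
cat > cm.py <<'E'
from h import *
import sys
def cass(f,z):
    d=np.load('pics/%s.npz'%f); im=d['color'].astype(int)
    m=((im[:,:,0]>200)&(im[:,:,2]<60)&(im[:,:,1]>110)).astype(np.uint8)
    m[:,:260]=0;m[:,380:]=0
    P=np.argwhere(m)[:,::-1].astype(np.float32);r=cv2.minAreaRect(P)
    w=np.array([wray(d,*k,z) for k in cv2.boxPoints(r)]);print(r,np.round(w.mean(0)*1000,1),len(P))
    for i in range(2):
        v=w[i]-w[i-1];print('  %.4f %.1f'%(np.linalg.norm(v),np.degrees(np.arctan2(v[1],v[0]))))
cass(sys.argv[1],float(sys.argv[2]))
E
python3 cm.py wrist2 .058
python3 plan.py 403 -319 250
```

```text
((319.5, 327.5), (69.0, 37.0), 90.0) [ 401.5 -317.2   58. ] 2609
  0.0287 155.4
  0.0127 66.6
t 3.75 pos [ 403.1 -318.9   55.9] head 66.5 F [-0.6  1.3  6.8] op 23.4 q [-0.35  0.44 -0.5   0.   -0.63 -1.63]
  turn [0.0033 0.0001 0.    ] shift [-0.0002  0.0006 -0.1941]
```

```bash
python3 -m jog '[[[0,0,0,0,0,-0.03,0],[0,0,0,0,0,-0.07,0],[0,0,0,0,0,-0.12,0],[0,0,0,0,0,-0.17,0],[0,0,0,0,0,-0.17,0]]]'; python3 plan.py 625 -315 226 97.4
```

```text
clock: 4.25
tool_pos: [0.4053, -0.3204, 0.2321]
tool_rot: [0.007, 0.836, 0.549, 0.004]
force: [0.4, 0.0, -1.4]
opening: 0.0229
t 4.25 pos [ 405.3 -320.4  232.1] head 66.5 F [ 0.4  0.  -1.4] op 22.9 q [-0.35  0.21 -0.3   0.   -1.05 -1.63]
  turn [ 0.0156  0.0057 -0.5386] shift [0.0924 0.1993 0.0093]
```

```bash
python3 -m jog '[[[0,0,-0.539,0.092,0.198,0,0],[0,0,-0.539,0.092,0.198,0,0],[0,0,-0.539,0.092,0.198,0,0],[0,0,-0.539,0.092,0.198,0,0],[0,0,-0.539,0.092,0.198,0,0],[0,0,-0.539,0.092,0.198,0,0],[0,0,-0.539,0.092,0.198,0,0],[0,0,-0.539,0.092,0.198,0,0]]]'; python3 plan.py 625 -315 226 97.4;python3 - <<'E'
from h import *
snap('wrist','wrist3')
E
```

```text
clock: 5.05
tool_pos: [0.6189, -0.3132, 0.2241]
tool_rot: [-0.001, 0.661, 0.751, -0.0]
force: [-0.2, 0.0, -2.1]
opening: 0.0228
t 5.05 pos [ 618.9 -313.2  224.1] head 97.3 F [-0.2  0.  -2.1] op 22.8 q [-0.24  0.52  0.16 -0.   -1.21 -1.21]
  turn [-0.0011 -0.0007 -0.0015] shift [-0.0026  0.0058 -0.0019]
```

View pics/wrist3.png

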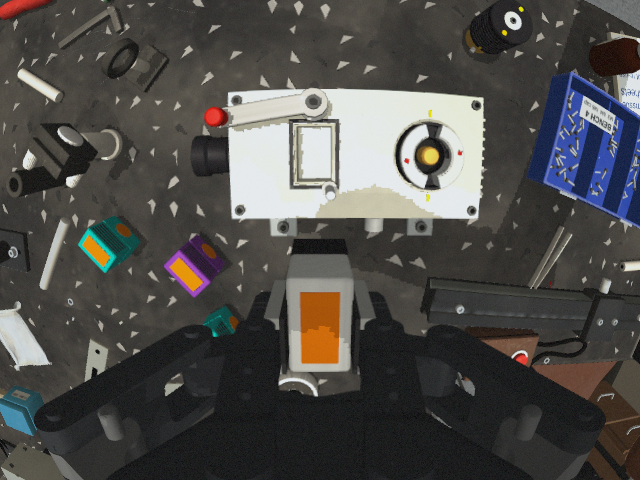

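```bash
python3 - <<'E'
from h import *
a=cv2.imread('pics/wrist3.png');cv2.imwrite('pics/w3a.png',cv2.resize(a[75:235,200:350],None,fx=5,fy=3.75*1.0,interpolation=cv2.INTER_CUBIC))
cv2.imwrite('pics/w3a.png',cv2.resize(a[80:230,200:350],None,fx=4,fy=4,interpolation=cv2.INTER_CUBIC))
cv2.imwrite('pics/w3b.png',cv2.resize(a[80:230,340:490],None,fx=4,fy=4,interpolation=cv2.INTER_CUBIC))
E
```

```text
(no output)
```

View pics/w3a.png

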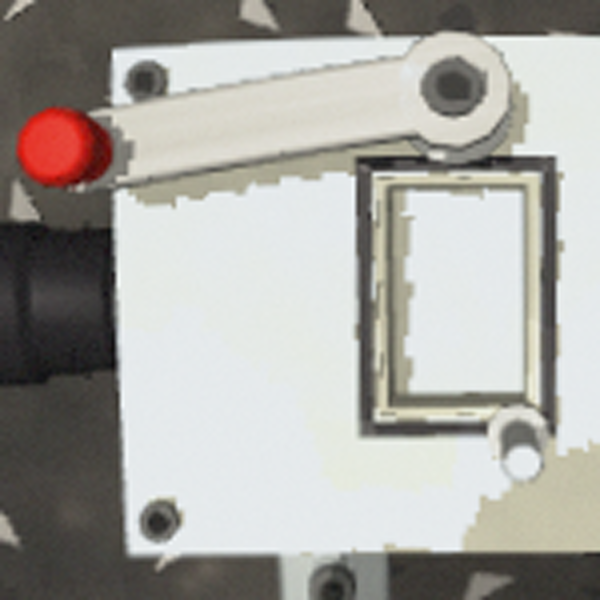

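View pics/w3b.png

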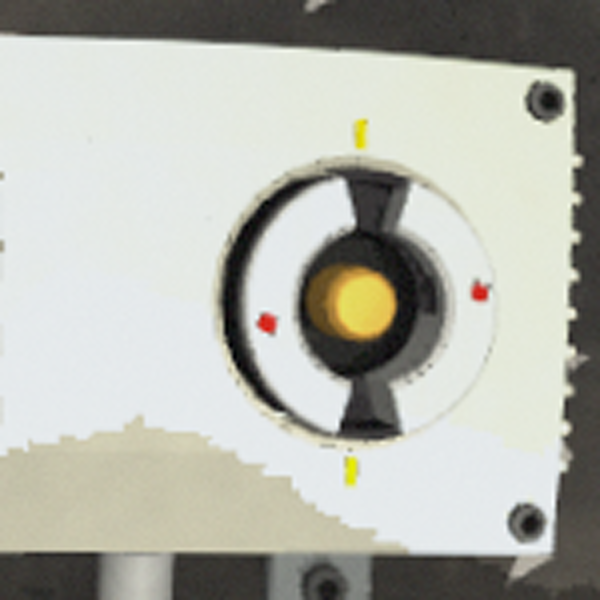

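```bash
python3 - <<'E'
from h import *
d=np.load('pics/wrist3.npz')
A=lambda x,y,z:wray(d,(x+.5)/4-.5+200,(y+.5)/4-.5+80,z)*1000
B=lambda x,y,z:wray(d,(x+.5)/4-.5+340,(y+.5)/4-.5+80,z)*1000
ang=lambda v:round(np.degrees(np.arctan2(v[1],v[0])),2)
r=lambda v:np.round(v,1)
for c in ([(357,157),(556,157),(556,434),(361,436)],[(371,172),(543,172),(540,420),(374,422)]):
    w=np.array([A(*k,.060) for k in c]);print('pocket',r(w.mean(0)),[round(np.linalg.norm(w[i]-w[i-1]),1) for i in range(4)],'yaw',ang(w[3]-w[0]),ang(w[2]-w[1]),ang(w[1]-w[0])-90)
a,b=B(267,323,.072),B(480,292,.072);print('dots',r(a),r(b),r((a+b)/2),np.linalg.norm(a-b),'yaw',ang(b-a)-90)
a2,b2=B(361,134,.06),B(351,471,.06);print('yellow',r((a2+b2)/2),np.linalg.norm(a2-b2),'yaw',ang(b2-a2))
c=[A(112,47,.06),B(576,70,.06),B(553,553,.06),A(127,553,.06)];print('deck',r(np.mean(c,0)),ang(c[1]-c[0])-90,ang(c[2]-c[3])-90,[round(np.linalg.norm(c[i]-c[i-1]),1) for i in range(4)])
print('pivot',r(A(453,86,.099)),'pinTop',r(A(524,463,.098)),'knobtop',r(A(52,147,.125)),r(A(58,147,.115)))
E
python3 cm.py wrist3 .2262
```

```text
pocket [ 563.9 -322.9   60. ] [np.float64(53.5), np.float64(37.4), np.float64(53.0), np.float64(37.4)] yaw 7.64 7.69 7.170000000000002
pocket [ 564.  -322.9   60. ] [np.float64(47.9), np.float64(32.3), np.float64(47.4), np.float64(31.8)] yaw 7.56 6.94 7.180000000000007
dots [ 558.5 -254.6   72. ] [ 545.5 -213.8   72. ] [ 552.  -234.2   72. ] 42.84485622070223 yaw 17.700000000000003
yellow [ 552.  -234.2   60. ] 66.49583572827498 yaw 7.58
deck [ 558.9 -288.4   60. ] 7.549999999999997 7.549999999999997 [np.float64(99.4), np.float64(201.3), np.float64(99.4), np.float64(201.2)]
pivot [ 528.  -327.6   99. ] pinTop [ 588.4 -308.    98. ] knobtop [ 545.2 -385.   125. ] [ 544.8 -387.   115. ]
((322.97314453125, 339.971923828125), (45.37384796142578, 25.868253707885742), 27.824094772338867) [ 621.7 -309.9  226.2] 31
  0.0175 -115.2
  0.0105 162.1
```

```bash
python3 plan.py 565.5 -323.3 180 97.55
```

```text
t 5.10 pos [ 619.  -313.3  224.6] head 97.3 F [-0.5  0.1 -0.4] op 22.8 q [-0.24  0.52  0.16 -0.   -1.21 -1.21]
  turn [-0.0003 -0.0003 -0.0043] shift [-0.0031 -0.0543  0.0446]
```

```bash
python3 -m jog '[[[0,0,-0.004,-0.003,-0.054,0.02,0],[0,0,-0.004,-0.003,-0.054,0.045,0],[0,0,-0.004,-0.003,-0.054,0.045,0],[0,0,-0.004,-0.003,-0.054,0.045,0],[0,0,-0.004,-0.003,-0.054,0.045,0]]]'; python3 plan.py 565.5 -323.3 127 97.55;python3 - <<'E'
from h import *
snap('wrist','wrist4')
E
```

```text
clock: 5.6
tool_pos: [0.5685, -0.3235, 0.1814]
tool_rot: [0.002, 0.659, 0.752, 0.001]
force: [-0.7, -0.1, -0.9]
opening: 0.0231
t 5.60 pos [ 568.5 -323.5  181.4] head 97.6 F [-0.7 -0.1 -0.9] op 23.1 q [-0.27  0.49 -0.02  0.   -1.06 -1.17]
  turn [0.0033 0.0022 0.0011] shift [ 0.0007 -0.0032  0.0544]
```

View pics/wrist4.png

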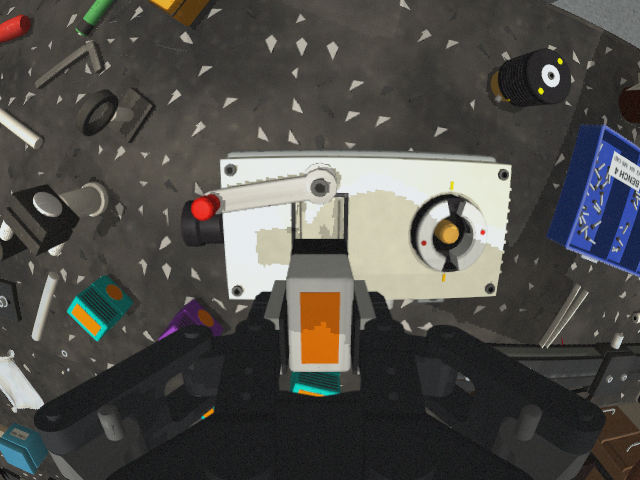

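```bash
python3 -m jog '[[[0,0,0,0.0005,-0.002,0.03,0],[0,0,0,0.0005,-0.002,0.05,0],[0,0,0,0.0005,-0.002,0.05,0],[0,0,0,0.0005,-0.002,0.05,0]]]'; python3 plan.py 565.5 -323.3 127 97.55;python3 - <<'E'
from h import *
snap('wrist','wrist5');snap('scene','scene5');
a=cv2.imread('pics/scene5.png');cv2.imwrite('pics/s5z.png',cv2.resize(a[180:320,250:420],None,fx=4,fy=4,interpolation=cv2.INTER_CUBIC))
E
python3 plan.py 565.5 -323.3 127 97.55
```

```text
clock: 6.05
tool_pos: [0.5661, -0.323, 0.1303]
tool_rot: [0.001, 0.658, 0.753, -0.0]
force: [0.8, -0.1, -1.0]
opening: 0.0228
t 6.05 pos [ 566.1 -323.   130.3] head 97.6 F [ 0.8 -0.1 -1. ] op 22.8 q [-0.27  0.53 -0.08  0.   -0.96 -1.17]
  turn [0.0011 0.0013 0.0015] shift [-0.0002 -0.0007  0.0033]
t 6.15 pos [ 566.5 -323.2  131.3] head 97.6 F [-0.1  0.5 -1.1] op 22.6 q [-0.27  0.53 -0.08  0.   -0.96 -1.17]
  turn [0.0031 0.002  0.0012] shift [ 0.0001 -0.001   0.0043]
```

View pics/wrist5.png

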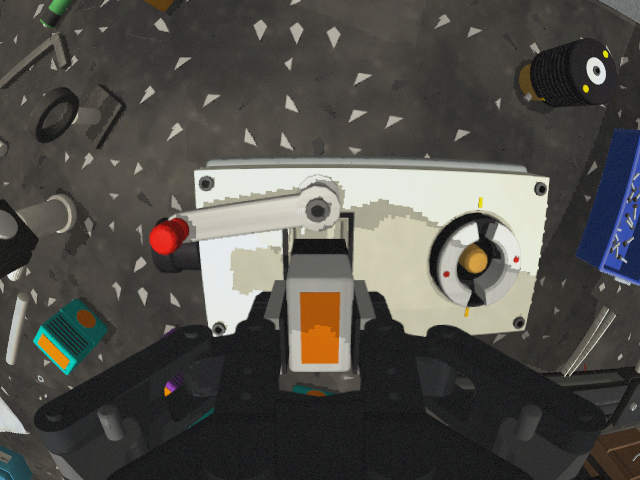

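View pics/s5z.png

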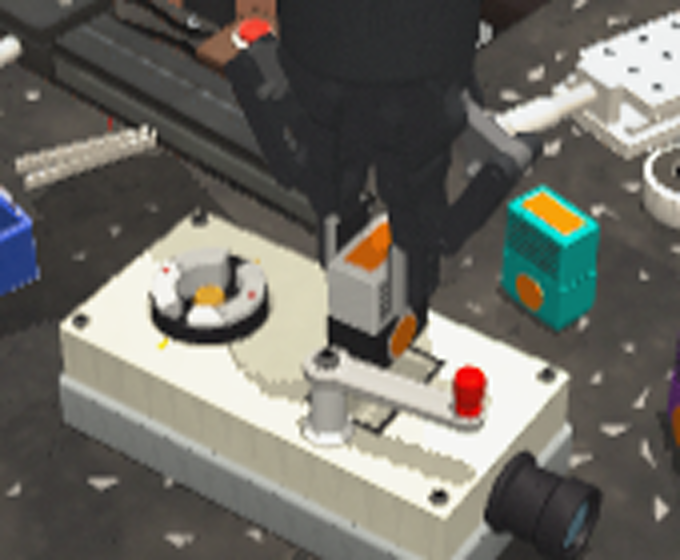

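```bash
python3 -m jog '[[[0,0,0,0,-0.001,0.005,0],[0,0,0,0,-0.001,0.01,0],[0,0,0,0,-0.001,0.015,0],[0,0,0,0,-0.001,0.019,0],[0,0,0,0,-0.001,0.019,0]]]'; python3 plan.py 565.5 -323.3 88 97.55
```

```text
clock: 6.65
tool_pos: [0.5636, -0.3228, 0.1093]
tool_rot: [-0.001, 0.659, 0.752, -0.0]
force: [-1.2, -0.1, -1.5]
opening: 0.0232
t 6.65 pos [ 563.6 -322.8  109.3] head 97.6 F [-1.2 -0.1 -1.5] op 23.2 q [-0.27  0.55 -0.1  -0.   -0.92 -1.17]
  turn [-0.0016 -0.0008  0.0004] shift [-0.0008  0.0019  0.0213]
```

```bash
python3 -m jog '[[[0,0,0,0,0.001,0.005,0],[0,0,0,0,0.001,0.01,0],[0,0,0,0,0.001,0.015,0],[0,0,0,0,0.001,0.018,0],[0,0,0,0,0.001,0.018,0]]]'; python3 plan.py 565.5 -323.3 88 97.55
```

```text
clock: 7.15
tool_pos: [0.5648, -0.3227, 0.0916]
tool_rot: [-0.0, 0.659, 0.752, -0.0]
force: [1.0, -0.1, -0.9]
opening: 0.023
t 7.15 pos [ 564.8 -322.7   91.6] head 97.6 F [ 1.  -0.1 -0.9] op 23.0 q [-0.27  0.57 -0.12 -0.   -0.88 -1.17]
  turn [-0.0009 -0.0005  0.0005] shift [-0.0007  0.0006  0.0036]
```

Sliding in freely. Next I go down to contact, then release.

```bash
python3 -m jog '[[[0,0,0,0,0,0.002,0],[0,0,0,0,0,0.004,0],[0,0,0,0,0,0.005,0],[0,0,0,0,0,0.005,0]]]'; python3 plan.py 565.5 -323.3 88 97.55
```

```text
clock: 7.55
tool_pos: [0.5651, -0.3229, 0.088]
tool_rot: [0.0, 0.659, 0.752, 0.0]
force: [-1.1, 0.0, 2.8]
opening: 0.0229
t 7.55 pos [ 565.1 -322.9   88. ] head 97.6 F [-1.1  0.   2.8] op 22.9 q [-0.27  0.58 -0.12  0.   -0.87 -1.17]
  turn [0.0003 0.0003 0.0007] shift [-0.0005  0.0003 -0.    ]
```

```bash
python3 -m jog '[[[0,0,0,0,0,0,0.05],[0,0,0,0,0,0,0.05],[0,0,0,0,0,0,0.05],[0,0,0,0,0,-0.04,0.05],[0,0,0,0,0,-0.08,0.05],[0,0,0,0.0,0,-0.12,0.05],[0,0,0,0.0,0,-0.12,0.05]]]'; python3 - <<'E'
from h import *
s=np.load('pics/scene0.npz')
S=lambda px,py,z: ray(s,(px+.5)/4-.5+210,(py+.5)/4-.5+225,z)*1000
for y in (192,215,240):
  for z in (.10,.105,.11,.115,.12,.125):
    p=S(629,y,z);print(y,z,np.round(p,1),round(np.hypot(p[0]-528.1,p[1]+327.8),1))
snap('wrist','wrist6')
E
python3 plan.py 565.5 -323.3 88 97.55
```

```text
clock: 8.25
tool_pos: [0.5682, -0.3244, 0.2149]
tool_rot: [0.007, 0.658, 0.753, 0.002]
force: [0.5, -0.1, -0.2]
opening: 0.0501
192 0.1 [ 561.  -374.3  100. ] 56.9
192 0.105 [ 556.7 -377.5  105. ] 57.3
192 0.11 [ 552.5 -380.7  110. ] 58.3
192 0.115 [ 548.3 -383.9  115. ] 59.6
192 0.12 [ 544.1 -387.1  120. ] 61.4
192 0.125 [ 539.9 -390.3  125. ] 63.6
215 0.1 [ 550.8 -382.6  100. ] 59.3
215 0.105 [ 546.7 -385.7  105. ] 60.8
215 0.11 [ 542.5 -388.9  110. ] 62.8
215 0.115 [ 538.4 -392.   115. ] 65.0
215 0.12 [ 534.3 -395.2  120. ] 67.6
215 0.125 [ 530.2 -398.3  125. ] 70.5
240 0.1 [ 540.  -391.4  100. ] 64.7
240 0.105 [ 536.  -394.5  105. ] 67.2
240 0.11 [ 532.  -397.6  110. ] 69.9
240 0.115 [ 527.9 -400.6  115. ] 72.8
240 0.12 [ 523.9 -403.7  120. ] 76.0
240 0.125 [ 519.9 -406.7  125. ] 79.3
t 8.30 pos [ 566.7 -323.4  211.3] head 97.6 F [-0.8  0.3 -0.4] op 50.2 q [-0.27  0.46  0.01  0.   -1.12 -1.17]
  turn [0.0072 0.0037 0.0008] shift [ 0.0007 -0.002   0.1232]
```

View pics/wrist6.png

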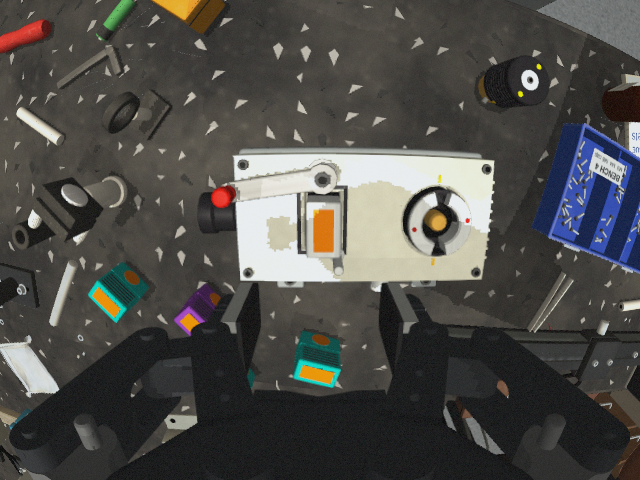

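```bash
python3 plan.py 516 -394.5 200 104.5
```

```text
t 8.30 pos [ 566.7 -323.4  211.3] head 97.6 F [-0.8  0.3 -0.4] op 50.2 q [-0.27  0.46  0.01  0.   -1.12 -1.17]
  turn [ 0.007   0.0041 -0.1205] shift [-0.0637 -0.0597  0.0111]
```

```bash
python3 -m jog '[[[0,0,-0.12,-0.032,-0.03,0,0],[0,0,-0.12,-0.064,-0.06,0.005,0],[0,0,-0.12,-0.064,-0.06,0.01,0],[0,0,-0.12,-0.064,-0.06,0.04,0],[0,0,-0.12,-0.064,-0.06,0.06,0],[0,0,-0.12,-0.064,-0.06,0.06,0]]]';python3 plan.py 516 -394.5 128 104.5; python3 - <<'E'
from h import *
snap('wrist','wrist7')
E
```

```text
clock: 8.9
tool_pos: [0.5116, -0.3927, 0.1424]
tool_rot: [-0.005, 0.613, 0.79, -0.001]
force: [-0.4, 0.1, -0.5]
opening: -0.0001
t 8.90 pos [ 511.6 -392.7  142.4] head 104.4 F [-0.4  0.1 -0.5] op -0.1 q [-0.4   0.51 -0.08 -0.   -0.99 -0.91]
  turn [-0.0066 -0.0068 -0.0019] shift [-0.0029  0.004   0.0144]
```

View pics/wrist7.png

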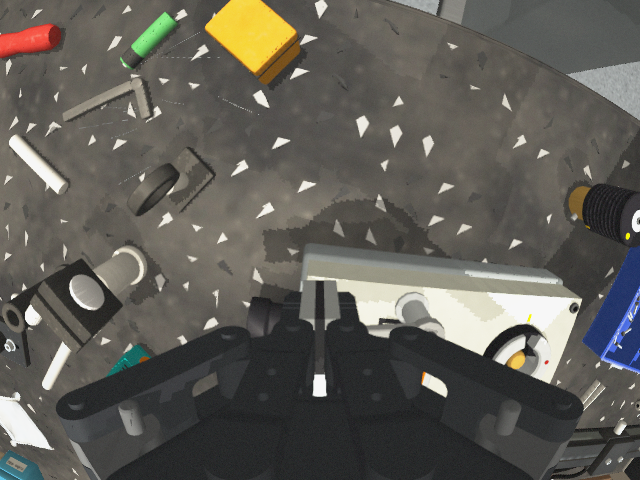

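```bash
python3 -m jog '[[[0,0,0,-0.002,0.003,0.01,0],[0,0,0,-0.002,0.003,0.0145,0],[0,0,0,-0.002,0.003,0.0145,0]]]'; cat > arc.py <<'E'
from plan import *
import sys
def arc(ths,off,yaw=7.55,piv=(528.1,-327.8)):
    s,R=cur();M=R.as_matrix();p=s['tool_pos'];h=np.degrees(np.arctan2(M[1,0],M[0,0]))
    H=np.radians(h);G=np.column_stack([[np.cos(H),np.sin(H),0],[np.sin(H),-np.cos(H),0],[0,0,-1]])
    print('t %.2f'%s['clock'],np.round(p*1000,1),h,np.round(s['force'],1))
    for th in ths:
        a=np.radians(th+yaw);r=np.array([np.sin(a),-np.cos(a)]);t=np.array([np.cos(a),np.sin(a)])
        P=np.array(piv)+62*r-off*t; dh=(th+yaw+90)-h; dh=(dh+180)%360-180
        d=G.T@np.array([P[0]/1000-p[0],P[1]/1000-p[1],0])
        print(th,np.round(P,1),'az %.3f'%-np.radians(dh),np.round(d,4))
if __name__=='__main__': arc([float(x) for x in sys.argv[2:]],float(sys.argv[1]))
E
python3 arc.py 17.5 7 12 17 22 27 32 37 42 47 52; python3 plan.py 516 -394.5 128 104.5
```

```text
clock: 9.25
tool_pos: [0.5174, -0.3951, 0.1323]
tool_rot: [-0.0, 0.612, 0.79, -0.0]
force: [-0.1, -0.1, -0.5]
opening: 0.0
t 9.25 [ 517.4 -395.1  132.3] 104.4619628778747 [-0.1 -0.1 -0.5]
7.0 [ 526.7 -392.2] az -0.002 [0.0005 0.0097 0.    ]
12.0 [ 532.4 -392.1] az -0.089 [-0.0008  0.0152  0.    ]
17.0 [ 537.9 -391.5] az -0.176 [-0.0016  0.0208  0.    ]
22.0 [ 543.5 -390.4] az -0.263 [-0.0019  0.0264  0.    ]
27.0 [ 548.8 -388.8] az -0.351 [-0.0017  0.032   0.    ]
32.0 [ 554.1 -386.7] az -0.438 [-0.0011  0.0376  0.    ]
37.0 [ 559.1 -384.3] az -0.525 [0.0001 0.0431 0.    ]
42.0 [ 563.9 -381.3] az -0.612 [0.0017 0.0485 0.    ]
47.0 [ 568.5 -378. ] az -0.700 [0.0038 0.0537 0.    ]
52.0 [ 572.7 -374.3] az -0.787 [0.0063 0.0587 0.    ]
t 9.25 pos [ 517.4 -395.1  132.3] head 104.5 F [-0.1 -0.1 -0.5] op 0.0 q [-0.4   0.53 -0.08 -0.   -0.97 -0.91]
  turn [-0.0005 -0.0006 -0.0007] shift [ 0.0009 -0.0012  0.0043]
```

```bash
python3 -m jog '[[[0,0,0,0,0.005,0.003,0],[0,0,0,0.0005,0.0097,0.003,0],[0,0,-0.09,-0.001,0.015,0.003,0],[0,0,-0.176,-0.0016,0.021,0.003,0],[0,0,-0.263,-0.002,0.0265,0.003,0],[0,0,-0.35,-0.0017,0.032,0.003,0],[0,0,-0.438,-0.001,0.0376,0.003,0],[0,0,-0.525,0,0.043,0.003,0],[0,0,-0.612,0.0017,0.0485,0.003,0],[0,0,-0.7,0.004,0.0537,0.003,0],[0,0,-0.787,0.006,0.0587,0.003,0],[0,0,-0.787,0.006,0.0587,0.003,0]]]'; python3 arc.py 17.5 52 57 62 67 72 77 82 86 90; python3 - <<'E'
from h import *
snap('wrist','wrist8');snap('scene','scene8')
a=cv2.imread('pics/scene8.png');cv2.imwrite('pics/s8z.png',cv2.resize(a[180:320,250:420],None,fx=4,fy=4,interpolation=cv2.INTER_CUBIC))
E
```

```text
clock: 10.45
tool_pos: [0.5735, -0.3745, 0.13]
tool_rot: [0.0, 0.262, 0.965, -0.0]
force: [-0.1, 0.1, 0.0]
opening: -0.0001
t 10.45 [ 573.5 -374.5  130. ] 149.59267227371478 [-0.1  0.1  0. ]
52.0 [ 572.7 -374.3] az 0.001 [ 0.0008 -0.0003  0.    ]
57.0 [ 576.6 -370.2] az -0.087 [-0.0005  0.0052  0.    ]
62.0 [ 580.1 -365.9] az -0.174 [-0.0013  0.0107  0.    ]
67.0 [ 583.2 -361.2] az -0.261 [-0.0016  0.0164  0.    ]
72.0 [ 585.9 -356.3] az -0.348 [-0.0014  0.022   0.    ]
77.0 [ 588.2 -351.1] az -0.436 [-0.0008  0.0276  0.    ]
82.0 [ 590.  -345.8] az -0.523 [0.0004 0.0331 0.    ]
86.0 [ 591.1 -341.4] az -0.593 [0.0016 0.0374 0.    ]
90.0 [ 591.9 -337. ] az -0.662 [0.0032 0.0416 0.    ]
```

View pics/s8z.png

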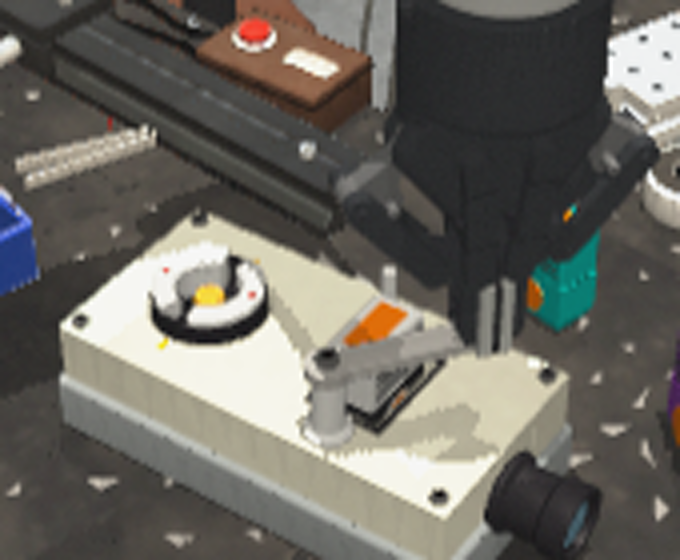

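```bash
python3 -m jog '[[[0,0,-0.087,-0.0005,0.005,0,0],[0,0,-0.174,-0.0013,0.0107,0,0],[0,0,-0.26,-0.0016,0.0164,0,0],[0,0,-0.35,-0.0014,0.022,0,0],[0,0,-0.436,-0.001,0.0276,0,0],[0,0,-0.523,0,0.033,0,0],[0,0,-0.593,0.0016,0.0374,0,0],[0,0,-0.662,0.003,0.04,0,0],[0,0,-0.662,0.003,0.041,0,0],[0,0,-0.662,0.003,0.041,0,0]]]'; python3 arc.py 17.5 90 92; python3 - <<'E'
from h import *
snap('scene','scene9');snap('wrist','wrist9')
a=cv2.imread('pics/scene9.png');cv2.imwrite('pics/s9z.png',cv2.resize(a[180:320,250:420],None,fx=4,fy=4,interpolation=cv2.INTER_CUBIC))
E
```

```text
clock: 11.55
tool_pos: [0.5909, -0.3384, 0.1301]
tool_rot: [0.0, -0.064, 0.998, -0.0]
force: [0.5, -0.3, 1.0]
opening: 0.0002
t 11.55 [ 590.9 -338.4  130.1] -172.6502785329267 [ 0.5 -0.3  1. ]
90.0 [ 591.9 -337. ] az -0.003 [-0.0011  0.0013  0.    ]
92.0 [ 592.1 -334.8] az -0.038 [-0.0017  0.0035  0.    ]
```

View pics/s9z.png

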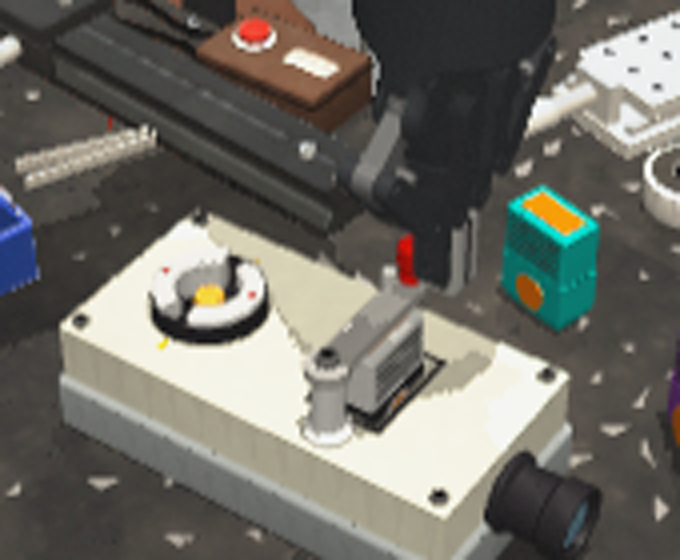

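View pics/wrist9.png

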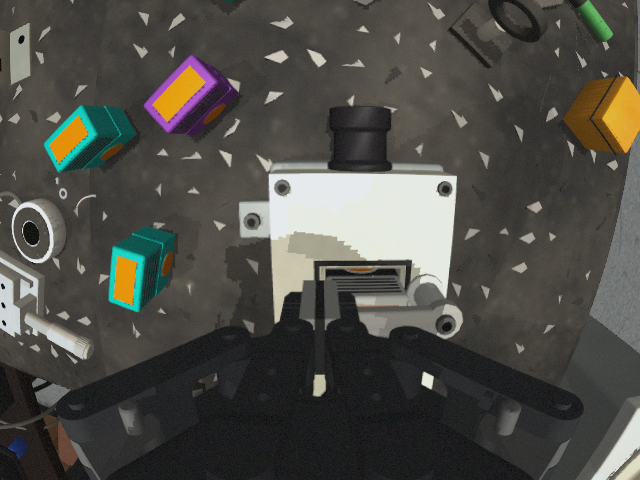

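```bash
python3 -m jog '[[[0,0,0,0,0.002,0,0],[0,0,0,0,0.003,0,0],[0,0,0,0,0.003,0,0]]]'; python3 plan.py 591 -336 130
```

```text
clock: 11.95
tool_pos: [0.5909, -0.3378, 0.1303]
tool_rot: [0.001, -0.065, 0.998, -0.002]
force: [0.8, -8.9, -1.6]
opening: 0.0002
t 11.95 pos [ 590.9 -337.8  130.3] head -172.6 F [ 0.8 -8.9 -1.6] op 0.2 q [-0.28  0.57 -0.    0.   -0.99  0.41]
  turn [-0.0043  0.0014 -0.    ] shift [-0.0004  0.0018  0.0003]
```

```bash
python3 -m jog '[[[0,0,0,0,0.002,0,0],[0,0,0,0,0.002,0,0]]]'; python3 plan.py 591 -336 130
```

```text
clock: 12.15
tool_pos: [0.5908, -0.3374, 0.1305]
tool_rot: [0.001, -0.065, 0.998, -0.003]
force: [0.1, -15.1, -2.5]
opening: -0.0002
t 12.15 pos [ 590.8 -337.4  130.5] head -172.6 F [  0.1 -15.1  -2.5] op -0.2 q [-0.28  0.57 -0.01  0.01 -0.99  0.41]
  turn [-0.0068  0.0022 -0.    ] shift [-0.0003  0.0014  0.0004]
```

```bash
python3 -m jog '[[[0,0,0,0,-0.01,0,0],[0,0,0,0,-0.02,0,0],[0,0,0,0,-0.02,-0.04,0.03],[0,0,0,0,-0.02,-0.08,0.065],[0,0,0,0,-0.02,-0.08,0.065]]]'; python3 plan.py 428.5 -182 200 150.7
```

```text
clock: 12.65
tool_pos: [0.596, -0.3545, 0.2172]
tool_rot: [0.006, -0.066, 0.998, -0.003]
force: [1.3, -0.8, 0.9]
opening: 0.0434
t 12.65 pos [ 596.  -354.5  217.2] head -172.5 F [ 1.3 -0.8  0.9] op 43.4 q [-0.3   0.52  0.13  0.   -1.17  0.43]
  turn [-0.0035  0.0129  0.6426] shift [0.1436 0.193  0.0143]
```

```bash
python3 -m jog '[[[0,0,0.64,0.144,0.193,0.01,0.065],[0,0,0.64,0.144,0.193,0.01,0.065],[0,0,0.64,0.144,0.193,0.01,0.065],[0,0,0.64,0.144,0.193,0.01,0.065],[0,0,0.64,0.144,0.193,0.01,0.065],[0,0,0.64,0.144,0.193,0.01,0.065],[0,0,0.64,0.144,0.193,0.01,0.065],[0,0,0.64,0.144,0.193,0.01,0.065]]]'; python3 plan.py 428.5 -182 200 150.7; python3 - <<'E'
from h import *
snap('wrist','wrist10');snap('top','top10');snap('scene','scene10')
a=cv2.imread('pics/scene10.png');cv2.imwrite('pics/s10z.png',cv2.resize(a[180:320,250:420],None,fx=4,fy=4,interpolation=cv2.INTER_CUBIC))
E
```

```text
clock: 13.45
tool_pos: [0.4262, -0.1805, 0.2003]
tool_rot: [0.001, 0.252, 0.968, 0.0]
force: [-0.0, -0.6, -0.1]
opening: 0.0646
t 13.45 pos [ 426.2 -180.5  200.3] head 150.8 F [-0.  -0.6 -0.1] op 64.6 q [-0.05  0.16 -0.45  0.   -0.96 -0.46]
  turn [0.0007 0.0014 0.002 ] shift [-0.0027 -0.0002  0.0003]
```

View pics/wrist10.png

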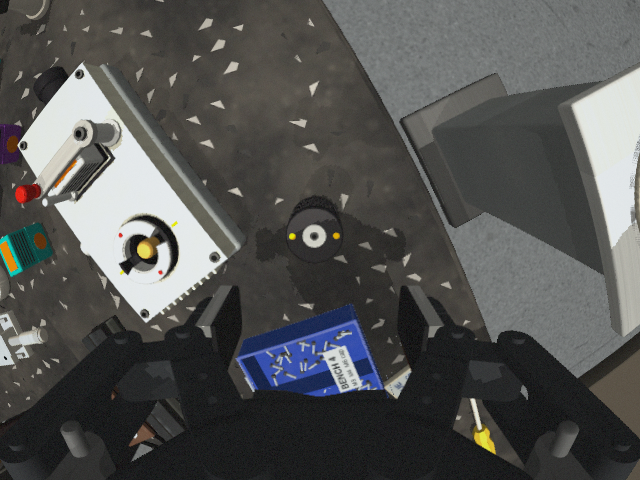

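View pics/s10z.png

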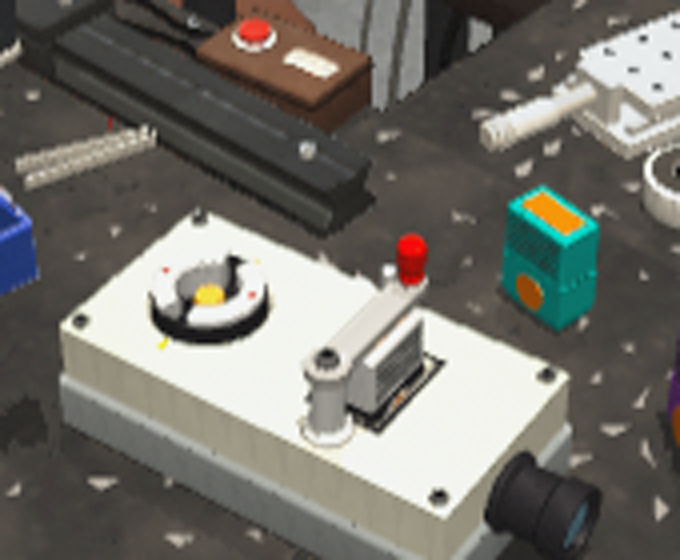

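```bash
cat > lm.py <<'E'
from h import *
import sys
def lm(f,z,u0=250,u1=400,v0=180,v1=400):
    d=np.load('pics/%s.npz'%f); im=d['color'].astype(int)
    m=((im[:,:,0]>150)&(im[:,:,2]<90)&(im[:,:,1]>120)).astype(np.uint8)
    k=np.zeros_like(m);k[v0:v1,u0:u1]=1;m*=k
    n,_,st,c=cv2.connectedComponentsWithStats(m)
    b=[c[i] for i in np.argsort(-st[1:,4])[:2]+1];print(np.round(b,1))
    w=[wray(d,*x,z)*1000 for x in b];print('mid',np.round((w[0]+w[1])/2,1),'dist',np.linalg.norm(w[0]-w[1]),'ang',np.degrees(np.arctan2(*(w[0]-w[1])[1::-1])))
if __name__=='__main__': lm(sys.argv[1],float(sys.argv[2]))
E
python3 lm.py wrist10 .076; python3 plan.py 428.5 -182 56 150.7
python3 - <<'E'
from h import *
d=np.load('pics/wrist10.npz')
print('white disc',wray(d,314,236.5,.076)*1000)
E
```

```text
[[291.8 236. ]
 [335.9 235.3]]
mid [ 427.9 -182.1   76. ] dist 29.944812905967616 ang -28.18484634624871
t 13.60 pos [ 425.8 -180.8  199.6] head 150.8 F [-0.2  1.1 -0.4] op 65.1 q [-0.05  0.16 -0.46 -0.   -0.96 -0.46]
  turn [-0.     -0.0001  0.0009] shift [-0.0029  0.0002  0.1436]
white disc [ 428.0582942  -181.55890063   76.        ]
```

```bash
python3 -m jog '[[[0,0,0,-0.0028,0,0.05,0.065],[0,0,0,-0.0028,0,0.1,0.065],[0,0,0,-0.0028,0,0.13,0.065],[0,0,0,-0.0028,0,0.1435,0.065],[0,0,0,-0.0028,0,0.1435,0.065],[0,0,0,-0.0028,0,0.1435,0],[0,0,0,-0.0028,0,0.1435,0],[0,0,0,-0.0028,0,0.1435,0],[0,0,0,-0.0028,0,0.1435,0],[0,0,0,-0.0028,0,0.1435,0]]]'; python3 - <<'E'
from h import *
snap('wrist','wrist11')
E
python3 lm.py wrist11 .076; python3 plan.py 428 -182 150
```

```text
clock: 14.6
tool_pos: [0.4283, -0.1818, 0.0573]
tool_rot: [0.001, 0.252, 0.968, 0.0]
force: [-0.1, -0.3, 2.9]
opening: 0.0387
[[366.3 350.4]
 [273.6 352.1]]
mid [ 426.1 -181.7   76. ] dist 29.42781201582518 ang 152.22104815516627
t 14.65 pos [ 428.3 -181.8   57.3] head 150.8 F [ 1.2 -0.3  5.2] op 38.5 q [-0.05  0.37 -0.62  0.   -0.57 -0.46]
  turn [0.0008 0.0023 0.    ] shift [-0.0001 -0.0003 -0.0927]
```

View pics/wrist11.png

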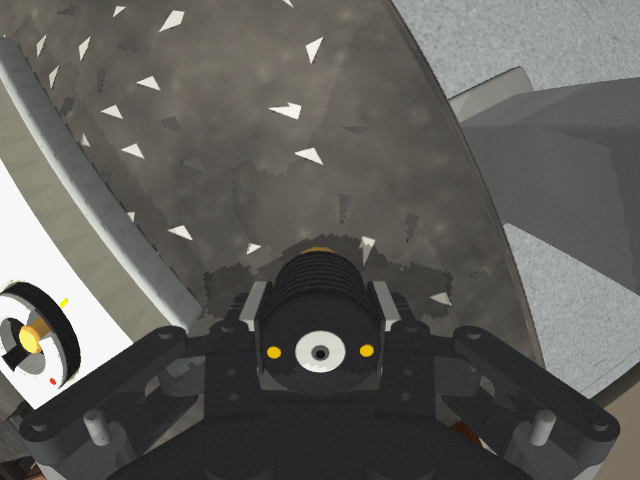

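```bash
python3 -m jog '[[[0,0,0,0,0,-0.04,0],[0,0,0,0,0,-0.08,0],[0,0,0,0,0,-0.12,0],[0,0,0,0,0,-0.14,0],[0,0,0,0,0,-0.14,0]]]'; python3 plan.py 545 -169 200 186.9
```

```text
clock: 15.15
tool_pos: [0.4288, -0.1817, 0.1992]
tool_rot: [0.003, 0.252, 0.968, 0.001]
force: [0.1, 0.6, -1.1]
opening: 0.0392
t 15.15 pos [ 428.8 -181.7  199.2] head 150.8 F [ 0.1  0.6 -1.1] op 39.2 q [-0.05  0.16 -0.45  0.   -0.95 -0.46]
  turn [ 0.0008  0.007  -0.6297] shift [-0.0953  0.0678  0.    ]
```

```bash
python3 -m jog '[[[0,0,-0.63,-0.095,0.068,0,0],[0,0,-0.63,-0.095,0.068,0,0],[0,0,-0.63,-0.095,0.068,0,0],[0,0,-0.63,-0.095,0.068,0,0],[0,0,-0.63,-0.095,0.068,0,0],[0,0,-0.63,-0.095,0.068,0,0],[0,0,-0.63,-0.095,0.068,0,0],[0,0,-0.63,-0.095,0.068,0,0]]]'; python3 plan.py 552.1 -233.7 200 186.9; python3 - <<'E'
from h import *
snap('wrist','wrist12')
a=cv2.imread('pics/wrist12.png');cv2.imwrite('pics/w12z.png',cv2.resize(a[110:260,230:430],None,fx=4,fy=4,interpolation=cv2.INTER_CUBIC))
E
```

```text
clock: 15.95
tool_pos: [0.543, -0.1687, 0.1962]
tool_rot: [-0.0, -0.059, 0.998, 0.0]
force: [-0.5, 0.5, -1.4]
opening: 0.0388
t 15.95 pos [ 543.  -168.7  196.2] head -173.2 F [-0.5  0.5 -1.4] op 38.8 q [-0.02  0.34 -0.22 -0.   -1.02  0.14]
  turn [ 0.0001 -0.0002 -0.0015] shift [-0.0013 -0.0656 -0.0038]
```

View pics/wrist12.png

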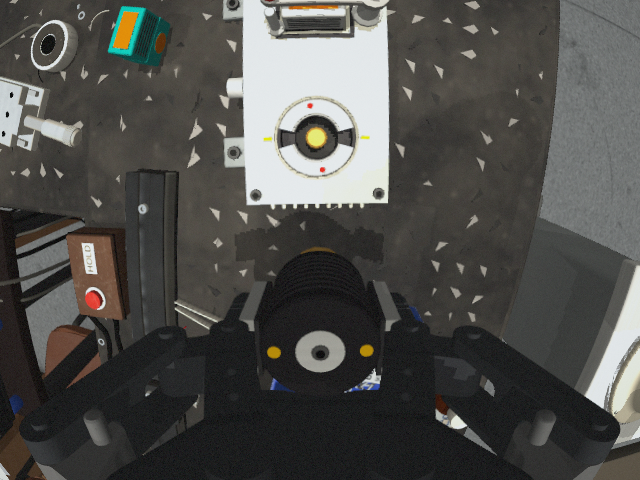

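View pics/w12z.png

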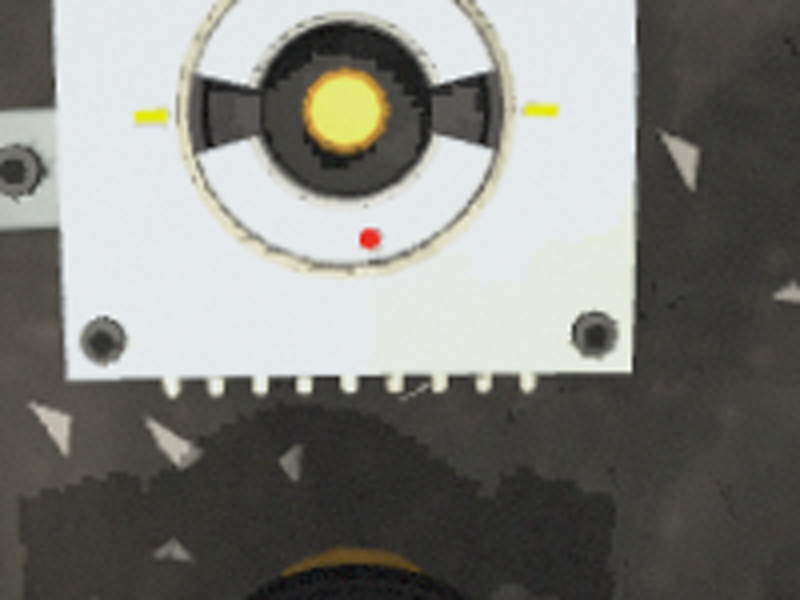

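```bash
python3 - <<'E'
from h import *
d=np.load('pics/wrist12.npz');im=d['color'].astype(int)
def blobs(m,u0,u1,v0,v1,z):
    k=np.zeros(m.shape,np.uint8);k[v0:v1,u0:u1]=1;k*=m.astype(np.uint8)
    n,_,st,c=cv2.connectedComponentsWithStats(k);o=np.argsort(-st[1:,4])[:2]+1
    w=[wray(d,*c[i],z)*1000 for i in o];v=w[0]-w[1]
    print(np.round(c[o],1),st[o,4],'mid',np.round((w[0]+w[1])/2,1),'dist %.1f ang %.2f'%(np.linalg.norm(v),np.degrees(np.arctan2(v[1],v[0]))))
R,G,B=im[...,0],im[...,1],im[...,2]
blobs((R>150)&(G<80)&(B<80),270,360,90,190,.072)
for r in ((258,275),(355,375)):pass
m=(R>180)&(G>180)&(B<110); m[:,280:355]=0
blobs(m,255,375,120,150,.06)
blobs((R>150)&(G>110)&(B<90),260,380,330,370,.2149)
print(d['xyz'])
E
python3 plan.py 552.1 -233.7 200 186.9
```

```text
[[321.9 169.4]
 [309.6 105.4]] [15 13] mid [ 552.1 -233.7   72. ] dist 42.7 ang 107.57
[[364.7 137. ]
 [267.4 138.5]] [23 20] mid [ 552.1 -233.8   60. ] dist 66.3 ang -172.37
[[366.1 350.2]
 [273.4 352. ]] [111 108] mid [ 541.9 -169.   214.9] dist 29.4 ang -171.84
[ 0.54980796 -0.23330908  0.31505198]
t 16.00 pos [ 543.1 -168.7  196.4] head -173.2 F [-0.   0.6 -0.9] op 39.1 q [-0.02  0.34 -0.22 -0.   -1.02  0.14]
  turn [ 0.0001  0.0001 -0.0012] shift [-0.0012 -0.0656 -0.0036]
```

```bash
python3 plan.py 552.4 -233.4 140 187.2; python3 -m jog '[[[0,0,-0.005,-0.0015,-0.035,0,0],[0,0,-0.005,-0.0015,-0.0655,0.02,0],[0,0,-0.005,-0.0015,-0.0655,0.05,0],[0,0,-0.005,-0.0015,-0.0655,0.056,0],[0,0,-0.005,-0.0015,-0.0655,0.056,0],[0,0,-0.005,-0.0015,-0.0655,0.056,0]]]';python3 - <<'E'
from h import *
snap('wrist','wrist13');snap('scene','scene13')
a=cv2.imread('pics/scene13.png');cv2.imwrite('pics/s13z.png',cv2.resize(a[180:320,250:420],None,fx=4,fy=4,interpolation=cv2.INTER_CUBIC))
E
python3 plan.py 552.4 -233.4 120 187.2
```

```text
t 16.00 pos [ 543.1 -168.7  196.4] head -173.2 F [-0.   0.6 -0.9] op 39.1 q [-0.02  0.34 -0.22 -0.   -1.02  0.14]
  turn [ 0.0001  0.0001 -0.0064] shift [-0.0015 -0.0654  0.0564]
clock: 16.6
tool_pos: [0.5537, -0.2333, 0.1417]
tool_rot: [0.001, -0.063, 0.998, -0.001]
force: [0.9, -0.1, -1.0]
opening: 0.0392
t 16.70 pos [ 553.9 -233.2  142.2] head -172.7 F [-0.3 -1.  -1.2] op 38.9 q [-0.13  0.44 -0.2   0.   -0.92  0.26]
  turn [-0.0012  0.0031  0.0009] shift [ 0.0016 -0.      0.0222]
```

View pics/wrist13.png

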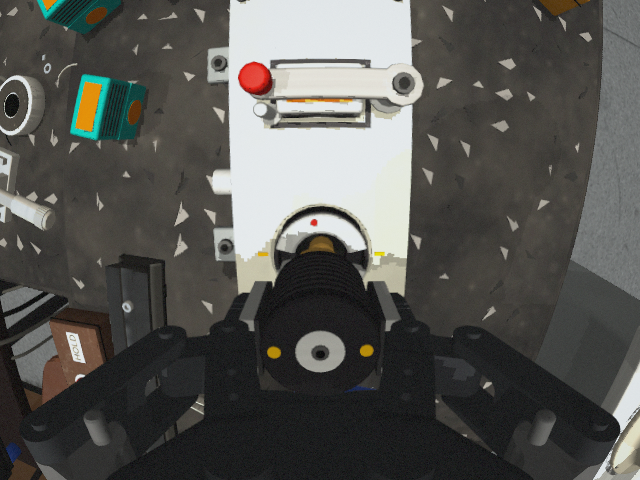

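View pics/s13z.png

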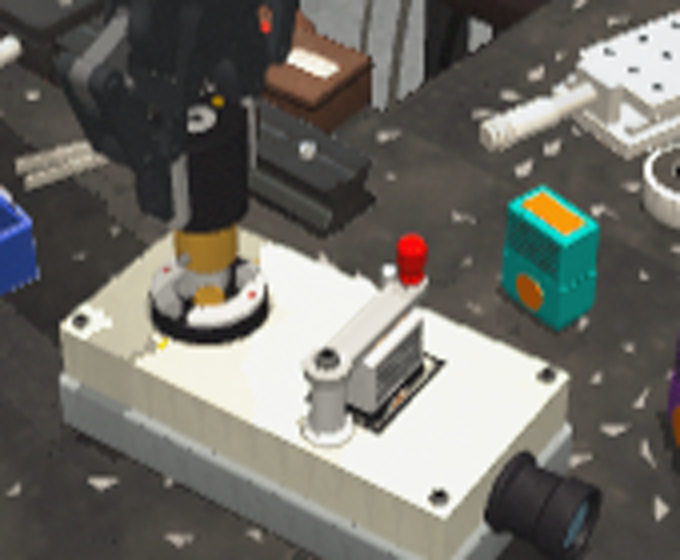

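```bash
python3 -m jog '[[[0,0,0.001,0.0013,0,0.005,0],[0,0,0.001,0.0013,0,0.01,0],[0,0,0.001,0.0013,0,0.013,0],[0,0,0.001,0.0013,0,0.016,0],[0,0,0.001,0.0013,0,0.016,0],[0,0,0.001,0.0013,0,0.016,0]]]';python3 plan.py 552.4 -233.4 105 187.2
```

```text
clock: 17.3
tool_pos: [0.5516, -0.2337, 0.1242]
tool_rot: [-0.0, -0.062, 0.998, 0.0]
force: [0.9, -0.0, -2.1]
opening: 0.0389
t 17.30 pos [ 551.6 -233.7  124.2] head -172.9 F [ 0.9 -0.  -2.1] op 38.9 q [-0.13  0.46 -0.23  0.   -0.89  0.26]
  turn [ 0.     -0.0003 -0.0012] shift [-0.0008  0.0002  0.0192]
```

```bash
python3 -m jog '[[[0,0,0,0,0,0.003,0],[0,0,0,0,0,0.006,0],[0,0,0,0,0,0.009,0],[0,0,0,0,0,0.009,0]]]';python3 plan.py 552.4 -233.4 105 187.2;python3 -m jog '[[[0,0,0,0,0,0.003,0],[0,0,0,0,0,0.006,0],[0,0,0,0,0,0.006,0],[0,0,0,0,0,0.006,0]]]';python3 plan.py 552.4 -233.4 105 187.2
```

```text
clock: 17.7
tool_pos: [0.552, -0.2338, 0.1156]
tool_rot: [0.0, -0.062, 0.998, -0.0]
force: [0.4, -0.2, 2.7]
opening: 0.039
t 17.70 pos [ 552.  -233.8  115.6] head -172.8 F [ 0.4 -0.2  2.7] op 39.0 q [-0.13  0.47 -0.23  0.   -0.87  0.26]
  turn [-0.0006  0.0007 -0.0008] shift [-0.0005  0.0003  0.0106]
clock: 18.1
tool_pos: [0.552, -0.2338, 0.1101]
tool_rot: [0.0, -0.062, 0.998, -0.0]
force: [-1.9, 0.2, 5.4]
opening: 0.039
t 18.10 pos [ 552.  -233.8  110.1] head -172.8 F [-1.9  0.2  5.4] op 39.0 q [-0.13  0.48 -0.24  0.   -0.85  0.26]
  turn [-0.0007  0.0009 -0.0008] shift [-0.0005  0.0004  0.0051]
```

```bash
python3 -m jog '[[[0,0,0,0,0,0.002,0],[0,0,0,0,0,0.004,0],[0,0,0,0,0,0.006,0],[0,0,0,0,0,0.006,0],[0,0,0,0,0,0.006,0]]]';python3 plan.py 552.1 -233.8 105 187.2
```

```text
clock: 18.6
tool_pos: [0.552, -0.2338, 0.1048]
tool_rot: [0.001, -0.063, 0.998, -0.0]
force: [-1.5, 0.2, 9.0]
opening: 0.0386
t 18.60 pos [ 552.  -233.8  104.8] head -172.8 F [-1.5  0.2  9. ] op 38.6 q [-0.13  0.48 -0.24  0.   -0.84  0.26]
  turn [-0.001   0.0011 -0.0005] shift [-0.0001  0.     -0.0002]
```

```bash
python3 -m jog '[[[0,0,0.1,0,0,0,0],[0,0,0.2,0,0,0,0],[0,0,0.3,0,0,0,0],[0,0,0.4,0,0,0,0],[0,0,0.5,0,0,0,0],[0,0,0.6,0,0,0,0],[0,0,0.7,0,0,0,0],[0,0,0.7,0,0,0,0]]]';python3 plan.py 552.1 -233.8 105 100.2; python3 - <<'E'
from h import *
print(ctrl.sense()['ft_torque']);snap('wrist','wrist14')
E
python3 lm.py wrist14 .123
```

```text
clock: 19.4
tool_pos: [0.5535, -0.2343, 0.1055]
tool_rot: [0.003, 0.284, 0.959, -0.0]
force: [-0.2, -0.6, 9.0]
opening: 0.0386
t 19.40 pos [ 553.5 -234.3  105.5] head 147.0 F [-0.2 -0.6  9. ] op 38.6 q [-0.13  0.48 -0.24  0.   -0.84 -0.45]
  turn [0.003  0.0045 0.8167] shift [ 0.0014 -0.0003  0.0005]
[-0.03573446  0.04787191 -0.02329327]
[[366.1 350.4]
 [273.6 352.2]]
mid [ 551.6 -233.5  123. ] dist 29.747514049558234 ang 148.55471419684628
```

View pics/wrist14.png

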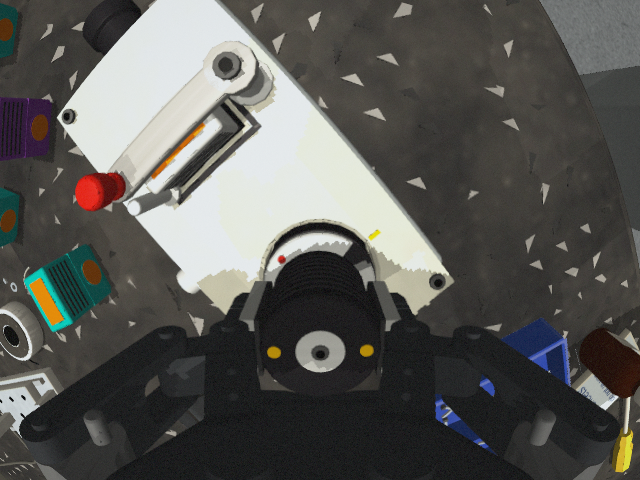

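```bash
python3 -m jog '[[[0,0,0.1,0,0,0,0],[0,0,0.2,0,0,0,0],[0,0,0.3,0,0,0,0],[0,0,0.4,0,0,0,0],[0,0,0.5,0,0,0,0],[0,0,0.6,0,0,0,0],[0,0,0.7,0,0,0,0],[0,0,0.77,0,0,0,0],[0,0,0.77,0,0,0,0]]]';python3 plan.py 552.1 -233.8 105 100.2; python3 - <<'E'
from h import *
print(ctrl.sense()['ft_torque'])
E
```

```text
clock: 20.35
tool_pos: [0.5536, -0.2343, 0.1055]
tool_rot: [0.003, 0.623, 0.782, 0.001]
force: [-0.1, -0.4, 9.7]
opening: 0.0389
t 20.35 pos [ 553.6 -234.3  105.5] head 102.9 F [-0.1 -0.4  9.7] op 38.9 q [-0.13  0.48 -0.24  0.   -0.84 -1.22]
  turn [0.0046 0.003  0.0473] shift [ 0.0008 -0.0013  0.0005]
[-0.006847    0.07108736 -0.01935655]
```

```bash
python3 -m jog '[[[0,0,0.05,0,0,0,0],[0,0,0.07,0,0,0,0],[0,0,0.07,0,0,0,0]]]';python3 plan.py 552.1 -233.8 105 100.2; python3 - <<'E'
from h import *
print(ctrl.sense()['ft_torque'])
E
```

```text
clock: 20.65
tool_pos: [0.5535, -0.2343, 0.1055]
tool_rot: [0.003, 0.65, 0.76, 0.001]
force: [0.2, -0.0, 9.5]
opening: 0.0389
t 20.65 pos [ 553.5 -234.3  105.5] head 99.0 F [ 0.2 -0.   9.5] op 38.9 q [-0.13  0.48 -0.24  0.   -0.84 -1.29]
  turn [ 0.0046  0.0029 -0.0217] shift [ 0.0007 -0.0014  0.0005]
[-0.04308995  0.02643377  0.10034345]
```

```bash
python3 -m jog '[[[0,0,0.03,0,0,0,0],[0,0,0.03,0,0,0,0]]]';python3 plan.py 552.1 -233.8 105 100.2; python3 - <<'E'
from h import *
print(ctrl.sense()['ft_torque']);snap('wrist','wrist15')
E
python3 lm.py wrist15 .123
```

```text
clock: 20.85
tool_pos: [0.5536, -0.2343, 0.1055]
tool_rot: [0.003, 0.661, 0.751, 0.001]
force: [-0.2, -0.1, 9.3]
opening: 0.0388
t 20.85 pos [ 553.6 -234.3  105.5] head 97.3 F [-0.2 -0.1  9.3] op 38.8 q [-0.13  0.48 -0.24  0.   -0.84 -1.31]
  turn [ 0.0046  0.003  -0.0511] shift [ 0.0007 -0.0014  0.0005]
[-0.0454965   0.00867894  0.20925475]
[[366.1 350.2]
 [273.5 352.1]]
mid [ 551.5 -232.8  123. ] dist 29.75423101575775 ang 98.8886437268264
```

```bash
python3 -m jog '[[[0,0,-0.03,0,0,-0.001,0],[0,0,-0.03,0,0,-0.002,0],[0,0,-0.03,0,0,-0.003,0],[0,0,-0.03,0,0,-0.004,0],[0,0,-0.03,0,0,-0.004,0],[0,0,-0.03,0,0,-0.004,0]]]';python3 plan.py 552.1 -233.8 110.3 100.2; python3 - <<'E'
from h import *
print(ctrl.sense()['ft_torque'])
E
```

```text
clock: 21.5
tool_pos: [0.5535, -0.2342, 0.109]
tool_rot: [0.002, 0.65, 0.76, 0.001]
force: [1.0, 0.3, 6.6]
opening: 0.0386
t 21.50 pos [ 553.5 -234.2  109. ] head 99.0 F [1.  0.3 6.6] op 38.6 q [-0.13  0.48 -0.24  0.   -0.85 -1.28]
  turn [ 0.0044  0.0026 -0.0216] shift [ 0.0006 -0.0013 -0.0013]
[-0.13003379 -0.21165043  0.03444603]
```

```bash
python3 -m jog '[[[0,0,0,0,0,-0.001,0],[0,0,0,0,0,-0.002,0],[0,0,0,0,0,-0.002,0],[0,0,0,0,0,-0.002,0]]]';python3 plan.py 552.1 -233.8 110.3 100.2; python3 -m jog '[[[0,0,0,0,0,-0.001,0],[0,0,0,0,0,-0.0015,0],[0,0,0,0,0,-0.0015,0],[0,0,0,0,0,-0.0015,0]]]';python3 plan.py 552.1 -233.8 110.3 100.2; python3 - <<'E'
from h import *
print(ctrl.sense()['ft_torque'])
E
```

```text
clock: 21.9
tool_pos: [0.5533, -0.2342, 0.1103]
tool_rot: [0.002, 0.65, 0.76, 0.001]
force: [2.6, -2.1, 5.4]
opening: 0.0388
t 21.90 pos [ 553.3 -234.2  110.3] head 98.9 F [ 2.6 -2.1  5.4] op 38.8 q [-0.13  0.48 -0.24  0.   -0.85 -1.28]
  turn [ 0.0039  0.0022 -0.0219] shift [ 0.0006 -0.0011 -0.    ]
clock: 22.3
tool_pos: [0.5532, -0.2342, 0.1106]
tool_rot: [0.002, 0.65, 0.76, 0.001]
force: [5.4, -3.0, -0.4]
opening: 0.0385
t 22.30 pos [ 553.2 -234.2  110.6] head 98.9 F [ 5.4 -3.  -0.4] op 38.5 q [-0.13  0.48 -0.24  0.   -0.85 -1.28]
  turn [ 0.0034  0.0016 -0.0224] shift [ 0.0005 -0.001   0.0003]
[-1.19525045 -1.67098572  0.16272953]
```

```bash
python3 -m jog '[[[0,0,-0.05,0,0,0.0008,0],[0,0,-0.1,0,0,0.0008,0],[0,0,-0.14,0,0,0.0008,0],[0,0,-0.14,0,0,0.0008,0]]]';python3 plan.py 552.1 -233.8 110.3 100.2; python3 - <<'E'
from h import *
print(ctrl.sense()['ft_torque'])
E
```

```text
clock: 22.7
tool_pos: [0.5525, -0.2337, 0.1103]
tool_rot: [0.001, 0.595, 0.803, 0.0]
force: [4.6, -2.8, 4.8]
opening: 0.0388
t 22.70 pos [ 552.5 -233.7  110.3] head 106.9 F [ 4.6 -2.8  4.8] op 38.8 q [-0.13  0.48 -0.24  0.   -0.85 -1.15]
  turn [0.002  0.0009 0.1172] shift [ 0.     -0.0004  0.    ]
[-0.45874517 -1.13378675 -0.03541894]
```

```bash
python3 -m jog '[[[0,0,-0.04,0,0,0,0],[0,0,-0.08,0,0,0,0],[0,0,-0.08,0,0,0,0]]]';python3 plan.py 552.1 -233.8 110.3 100.2; python3 - <<'E'
from h import *
print(ctrl.sense()['ft_torque'])
E
```

```text
clock: 23.0
tool_pos: [0.5525, -0.2337, 0.1103]
tool_rot: [0.001, 0.563, 0.826, 0.0]
force: [3.7, -2.0, 4.3]
opening: 0.039
t 23.00 pos [ 552.5 -233.7  110.3] head 111.5 F [ 3.7 -2.   4.3] op 39.0 q [-0.13  0.48 -0.24  0.   -0.85 -1.07]
  turn [0.0019 0.001  0.1967] shift [ 0.     -0.0004  0.    ]
[-0.4597585  -1.26181861  0.0318009 ]
```

```bash
python3 - <<'E'
from h import *
snap('wrist','wrist16')
E
python3 lm.py wrist16 .128;python3 -m jog '[[[0,0,-0.05,0,0,0,0],[0,0,-0.08,0,0,0,0],[0,0,-0.08,0,0,0,0]]]';python3 plan.py 552.1 -233.8 110.3 100.2; python3 - <<'E'
from h import *
print(ctrl.sense()['ft_torque']);snap('wrist','wrist17')
E
python3 lm.py wrist17 .128
```

```text
[[366.2 350.2]
 [273.5 352. ]]
mid [ 550.3 -232.5  128. ] dist 29.741452731171982 ang 112.94984566369047
clock: 23.35
tool_pos: [0.5524, -0.2337, 0.1103]
tool_rot: [0.001, 0.529, 0.848, 0.0]
force: [5.0, -2.0, 4.2]
opening: 0.0389
t 23.35 pos [ 552.4 -233.7  110.3] head 116.1 F [ 5.  -2.   4.2] op 38.9 q [-0.13  0.48 -0.24  0.   -0.85 -0.99]
  turn [0.0018 0.0009 0.2768] shift [ 0.     -0.0004  0.    ]
[-0.39989637 -1.5749818   0.03117624]
[[273.4 352. ]
 [366.  350.1]]
mid [ 550.2 -232.6  128. ] dist 29.685871926991133 ang -62.451125235017614
```

```bash
python3 -m jog '[[[0,0,-0.04,0,0,0,0],[0,0,-0.04,0,0,0,0]]]';python3 plan.py 552.1 -233.8 110.3 100.2; python3 - <<'E'
from h import *
print(ctrl.sense()['ft_torque'])
E
python3 -m jog '[[[0,0,-0.04,0,0,0,0],[0,0,-0.04,0,0,0,0]]]';python3 plan.py 552.1 -233.8 110.3 100.2; python3 - <<'E'
from h import *
print(ctrl.sense()['ft_torque']);snap('wrist','wrist18');snap('scene','scene18')
a=cv2.imread('pics/scene18.png');cv2.imwrite('pics/s18z.png',cv2.resize(a[180:320,250:420],None,fx=4,fy=4,interpolation=cv2.INTER_CUBIC))
E
python3 lm.py wrist18 .128
```

```text
clock: 23.6
tool_pos: [0.5524, -0.2336, 0.1103]
tool_rot: [0.001, 0.512, 0.859, 0.0]
force: [5.4, -1.0, 4.2]
opening: 0.0392
t 23.60 pos [ 552.4 -233.6  110.3] head 118.4 F [ 5.4 -1.   4.2] op 39.2 q [-0.13  0.48 -0.24  0.   -0.85 -0.95]
  turn [0.0017 0.0009 0.3168] shift [-0.     -0.0003 -0.    ]
[-0.39226193 -1.53340557 -0.06247683]
clock: 23.8
tool_pos: [0.5523, -0.2337, 0.1102]
tool_rot: [0.001, 0.495, 0.869, 0.0]
force: [5.2, -1.5, 3.8]
opening: 0.0385
t 23.80 pos [ 552.3 -233.7  110.2] head 120.6 F [ 5.2 -1.5  3.8] op 38.5 q [-0.13  0.48 -0.24 -0.   -0.85 -0.91]
  turn [0.0015 0.0008 0.3567] shift [-0.     -0.0003 -0.0001]
[-0.43861371 -1.55779577 -0.07735618]
[[366.1 350.2]
 [273.5 351.9]]
mid [ 550.1 -232.7  128. ] dist 29.683951898702492 ang 122.03146197300521
```

View pics/wrist18.png

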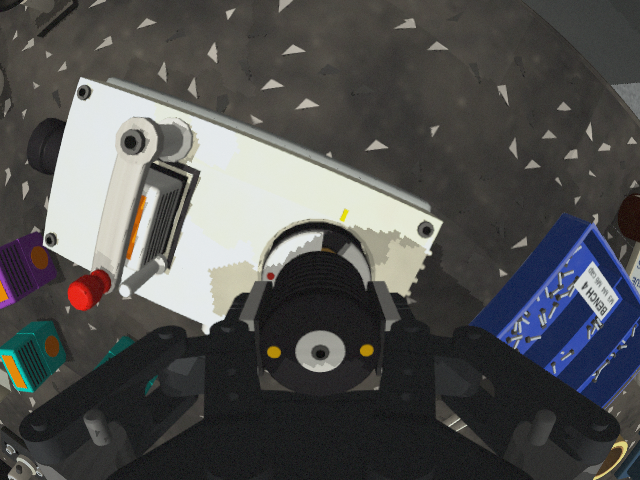

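View pics/s18z.png

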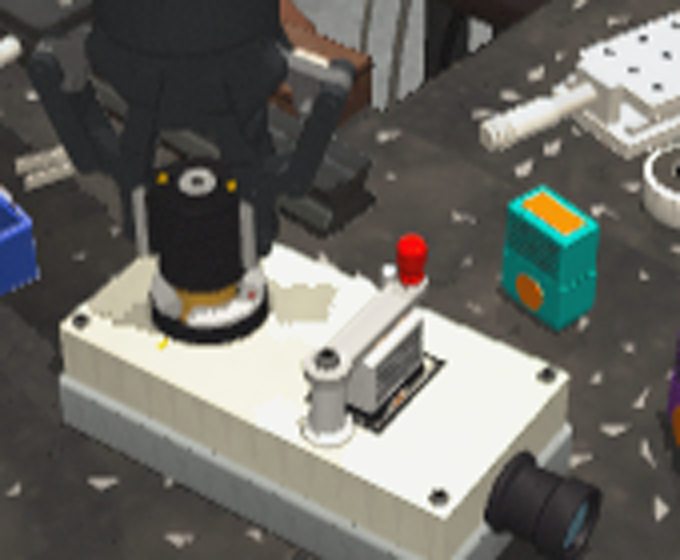

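```bash
python3 - <<'E'
from h import *
from scipy.spatial.transform import Rotation as Q
def pt(d,u,v):
    K=d['K'];x=(u-K[0,2])/K[0,0];y=(v-K[1,2])/K[1,1];t=np.hypot(x,y)
    r=np.array([x/t*np.tan(t),y/t*np.tan(t),1.])*np.median(d['depth'][v-1:v+2,u-1:u+2])
    q=d['rotation'];R=Q.from_quat([q[1],q[2],q[3],q[0]]).as_matrix();return np.round((R@r+d['xyz'])*1000,1)
for f in ('wrist11','wrist13','wrist15','wrist18'):
    d=np.load('pics/%s.npz'%f);print(f,'lamp',pt(d,300,345),pt(d,340,345),pt(d,320,375),pt(d,320,330))
d=np.load('pics/wrist18.npz');print('deck',pt(d,230,250),pt(d,390,250),pt(d,300,200),pt(d,200,290),'ring',pt(d,300,238),pt(d,281,252),pt(d,285,248))
d=np.load('pics/wrist15.npz');print(pt(d,230,200),pt(d,300,180))
s=np.load('pics/scene18.npz')
def sp(u,v):
    z=np.median(s['depth'][v-1:v+2,u-1:u+2]);K=s['K'];q=s['rotation'];R=Q.from_quat([q[1],q[2],q[3],q[0]]).as_matrix()
    return np.round((R@(np.array([(u-K[0,2])/K[0,0],(v-K[1,2])/K[1,1],1])*z)+s['xyz'])*1000,1)
Z=lambda x,y:(int(x/4+250),int(y/4+180))
print('scene lamp',sp(*Z(197,170)),sp(*Z(180,188)),sp(*Z(215,190)),sp(*Z(197,197)),'ring',sp(*Z(248,297)),sp(*Z(215,320)),'deck',sp(*Z(300,300)),sp(*Z(250,380)))
E
```

```text
wrist11 lamp [ 431.  -186.1   74.3] [ 419.8 -180.    74.5] [ 431.3 -172.4   74.1] [ 422.7 -187.8   74.1]
wrist13 lamp [ 559.  -234.2  158.7] [ 546.3 -235.7  158.5] [ 551.1 -222.8  158.2] [ 553.4 -240.4  158.3]
wrist15 lamp [ 549.9 -239.3  122.7] [ 548.1 -226.8  123. ] [ 561.5 -231.4  122. ] [ 543.9 -233.7  122. ]
wrist18 lamp [ 551.5 -239.2  127.4] [ 544.9 -228.3  127.5] [ 559.  -227.3  126.7] [ 543.5 -236.5  127.3]
deck [ 562.  -276.8   58.5] [ 522.1 -209.5   58.2] [ 523.3 -259.3   58. ] [ 590.1 -281.1   58.2] ring [ 536.1 -251.2   69.9] [ 546.  -255.4   70.2] [ 543.5 -254.7   70.1]
[ 519.3 -278.8   58.3] [ 506.4 -247.7   58.2]
scene lamp [ 557.4 -225.3  127.7] [ 542.7 -230.6  128.1] [ 552.2 -240.3  127.6] [ 543.9 -239.1  127.6] ring [ 557.3 -253.9   71.3] [ 536.5 -252.3   70.1] deck [ 581.  -262.8   58.8] [ 527.9 -282.    59.2]
```

```bash
python3 -m jog '[[[0,0,-0.04,0,0,0,0],[0,0,-0.08,0,0,0,0],[0,0,-0.08,0,0,0,0]]]';python3 plan.py 552.1 -233.8 110.3 100.2; python3 - <<'E'
from h import *
print(ctrl.sense()['ft_torque']);snap('wrist','wrist19')
E
python3 lm.py wrist19 .128
```

```text
clock: 24.2
tool_pos: [0.5526, -0.2334, 0.1101]
tool_rot: [0.001, 0.461, 0.887, 0.001]
force: [5.5, -0.4, 3.9]
opening: 0.0389
t 24.20 pos [ 552.6 -233.4  110.1] head 125.1 F [ 5.5 -0.4  3.9] op 38.9 q [-0.13  0.48 -0.24 -0.   -0.85 -0.83]
  turn [0.0026 0.0005 0.4346] shift [-0.0001 -0.0006 -0.0002]
[-0.05711148 -1.79353886 -0.50247574]
[[273.3 351.9]
 [365.9 351.8]]
mid [ 550.6 -232.4  128. ] dist 29.680132114251016 ang -54.774114272277046
```

```bash
python3 -m jog '[[[0,0,0.1,0,0,0,0],[0,0,0.2,0,0,0,0],[0,0,0.3,0,0,0,0],[0,0,0.38,0,0,0,0],[0,0,0.43,0,0,0,0],[0,0,0.43,0,0,0,0],[0,0,0.43,0,0,0,0]]]';python3 plan.py 552.1 -233.8 110.3 100.2; python3 - <<'E'
from h import *
print(ctrl.sense()['ft_torque']);snap('wrist','wrist20')
E
python3 lm.py wrist20 .128
```

```text
clock: 24.95
tool_pos: [0.5524, -0.2339, 0.1103]
tool_rot: [0.001, 0.639, 0.769, 0.0]
force: [5.5, -3.3, 4.7]
opening: 0.0387
t 24.95 pos [ 552.4 -233.9  110.3] head 100.6 F [ 5.5 -3.3  4.7] op 38.7 q [-0.13  0.48 -0.24  0.   -0.85 -1.26]
  turn [0.0018 0.0012 0.0068] shift [ 0.0002 -0.0003  0.    ]
[-0.7343289  -1.59631849  0.09851218]
[[365.9 351.6]
 [273.2 352. ]]
mid [ 550.5 -232.6  128. ] dist 29.74651018955495 ang 100.99644456532403
```

```bash
python3 -m jog '[[[0,0,0,0,0,-0.0005,0],[0,0,0,0,0,-0.0005,0],[0,0,0,0,0,-0.0005,0],[0,0,0,0,0,-0.0005,0]]]';python3 plan.py 552.1 -233.8 110.3 100.2; python3 - <<'E'
from h import *
snap('scene','scene21');snap('wrist','wrist21');snap('top','top21')
a=cv2.imread('pics/scene21.png');cv2.imwrite('pics/s21z.png',cv2.resize(a[180:320,250:420],None,fx=4,fy=4,interpolation=cv2.INTER_CUBIC))
print(ctrl.sense()['ft_torque'],ctrl.sense()['joint_velocities'])
E
```

```text
clock: 25.4
tool_pos: [0.5524, -0.2339, 0.1104]
tool_rot: [0.001, 0.639, 0.769, 0.0]
force: [4.5, -2.7, 1.5]
opening: 0.039
t 25.40 pos [ 552.4 -233.9  110.4] head 100.6 F [ 4.5 -2.7  1.5] op 39.0 q [-0.13  0.48 -0.24  0.   -0.85 -1.26]
  turn [0.0017 0.001  0.0067] shift [ 0.0002 -0.0003  0.0001]
[-0.87621275 -1.79058922  0.05674587] [ 0.00088551  0.00150392  0.00065534  0.00023071 -0.00180584 -0.00037751]
```

View pics/s21z.png

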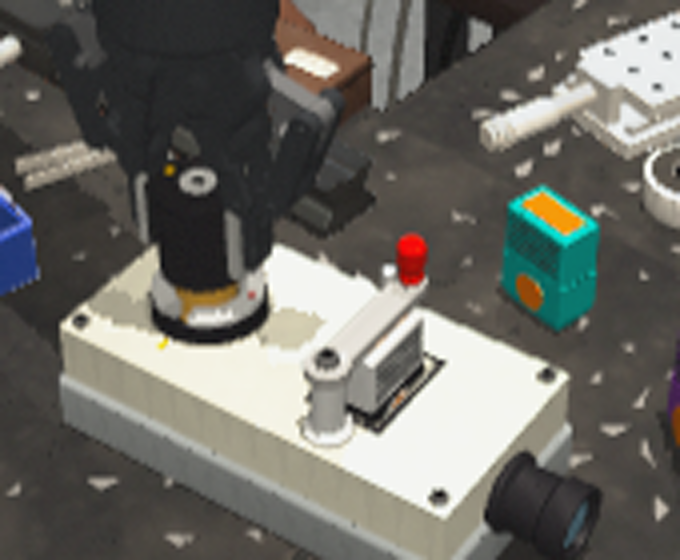

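View pics/top21.png

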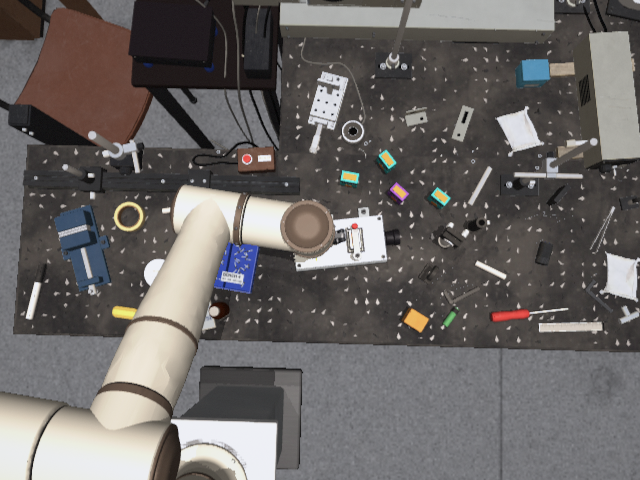

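View pics/wrist21.png

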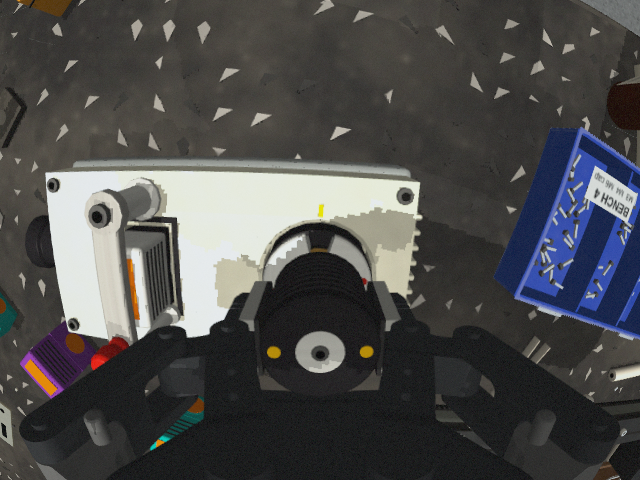

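```bash
python3 -c "
from plant import ctrl
print(ctrl.close_job())"
```

```text
the job is handed in; nothing more can be done
None
```

The lamphouse is ready for the light check, and I handed the job in at about 25 s with the gripper still holding the lamp by its heat sink. No verdict was reported.

- **Cassette:** It went down until it touched bottom. The height then put its underside about 28 mm below the deck.
- **Lever:** I swung it shut over the cassette until it met the stop pin, where the push force rose to about 15 N. The later pictures show it still shut.
- **Lamp:** I inserted it through the slots and pressed it to about 24 mm below the mouth. I then twisted it clockwise to the stop and let it rise. From the depth pictures its foot was about 19 mm below the mouth, which is the locked height. At the last check the wrist felt about 1.5 N upward and 5 N sideways.
- **Bystanders:** In the last overhead picture the lens, orange case and solvent bottle look unmoved.

**Lock check disagreed at first:** Turned backwards, the lamp moved freely about 23° before it was blocked at about 0.5 N m. That is more play than I expected for the notch. It stayed at locked height the whole way, so I take the notch to be wide rather than the lamp unlocked. The lamp slipped about 1.5° in the grip during this test. I then turned it back to the stop, at about 86.6°.

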